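# Hang the colour-coded cups to drain

### The arm

A 6-joint arm with a two-finger parallel gripper is mounted at the origin on the work surface. World frame = base frame: x ahead of the robot, y to its left, z up, the work surface at z = 0. Lengths are in m, angles in rad, forces in N, time in s.
With the tool pointing down it reaches from about 0.35 to 0.85 m from the base axis. Payload 8.1 kg.
Tool frame: the origin (TCP) lies midway between the tips of the shut fingers; the grasp point (between the pads) lies 19 mm behind it (hold_point_z is the distance from the TCP to the grasp point, in m); z points along the fingers, x is the direction in which the jaws open and shut, and the axes are right-handed (so a half turn about z gives the same grasp; the last joint's range is limited). The gripper opens to 85 mm and grips with 20 to 120 N. Pads are 22 mm wide; open, the fingers measure 114 mm over their backs; the gripper's body (76 mm by 85 mm) begins 54 mm behind the grasp point. The pads swing forward as they close: fully open they stand 13 mm farther back than shut.
Start: joints at [-1.378, 0.13, 1.488, -0, 1.523, -0.085], TCP at [0.165, -0.577, 0.231] pointing down, gripper open.
Joint ranges: [-2.96, 2.96], [-0.89, 2.26], [0.02, 2.5], [-1.34, 4.48], [0, 2.73], [-2.66, 2.66]. Speed limits (rad/s): [2.39, 2.39, 2.79, 3.14, 3.14, 3.14].

### API

Orientations are given as a rotation vector (axis times angle).
In Python, from rig import * gives the robot as it stands.
- The arm moves only by the shell command python3 -m creep 'ROWS'. ROWS is JSON, a list of rows, each an object of numbers: "tx", "ty", "tz": the shift along the tool's x, y, z normalised to -1 to 1, where 1 is 40 cm; "rx", "ry", "rz": the turn, a rotation vector about the tool's x, y, z normalised to -1 to 1, where 1 is pi rad; "jaw": the closure, from 0 (fully open) to 1 (shut). In form: [{"tx": .., "ty": .., "tz": .., "rx": .., "ry": .., "rz": .., "jaw": ..}, ...]. A call has exactly 10 rows; each row is the pose to reach, as a shift and turn from the pose commanded when the call began, along the tool's axes at that moment, turning the shorter way round; what a row does not reach only later rows make up. A row lasts 1/10 s, in which the tool goes at most 50 mm and 8.59 degrees, less where a joint would pass 70% of its speed; a pose out of reach is approached as far as the arm can. A call with a number of a shift or a turn outside -1 to 1 is refused whole. A call with a gripper value outside its range is refused whole. The fingers move at their own pace and stop on an object; the grip force is fixed at half the most. Time passes only in rows, so rows that repeat a pose let the fingers close, or fill a call up. It gives the time, the measured TCP pose, the force and the opening at its end, in the units of the state.
- observe(): the state, without advancing time (a new reading comes with each control period).
- read_camera(name): name is "scene" or "top" or "wrist"; returns a dict with "img" (480x640x3 uint8, red, green, blue), "camera_matrix" (3x3 intrinsics, pixels), "origin" and "attitude" of the camera in the world. Camera axes: x right, y up, looking along -z (the intrinsics and any distortion apply to the point x, -y, -z); pixel columns grow to the right and rows downward; lengths in m; the calibration is good to about 2 mm. A picture is of the moment at which its call begins. There is no depth.
- close_job(): hands the job in, once; it reports no verdict.
The state is a dict: "time": time; "qpos": joint angles; "joint_velocities": joint speeds; "effort": joint torques, N m; "position": TCP position; "eef_rot": TCP orientation; "ft_force": force on the tool from outside, world axes, zero at the start; "wrist_torque": the same for the moment, N m; "finger_gap": finger opening in m.
Only numpy, scipy, OpenCV 4.12 (cv2) and the standard library are available. Lean on these libraries where they do the work, as an engineer would, in place of code of your own. Each camera call takes 0.05 s, during which the arm holds its last target.

### The job

The washed-up cups need to drain. First push the drip tray fully home under the draining rack; only then lift the cups and hang each one mouth-down on the leaning peg of its own colour, blue on blue and green on green, pushed right down so that the inside of its closed end rests on the peg's head. Lower them on gently rather than dropping them, let go, and leave the other things on the table where they are.

Things in the scene. Friction and masses are not known exactly. Their poses are not given: they have to be found in the camera images.
- blue_cup: Blue plastic cup (round, open beaker), starting mouth-down on the table. Origin: centre of the mouth plane; z: along the cup's axis from the mouth to the closed end (up at the start). Height 85 mm; outer diameter 64 mm at the mouth, tapering to 56 mm at the closed end; wall 3 mm, closed end 4 mm thick; 80 to 170 g. The closed end can be gripped across its diameter from above.
- green_cup: Green plastic cup (round, open beaker), starting mouth-down on the table. Origin: centre of the mouth plane; z: along the cup's axis from the mouth to the closed end (up at the start). Height 85 mm; outer diameter 64 mm at the mouth, tapering to 56 mm at the closed end; wall 3 mm, closed end 4 mm thick; 80 to 170 g. The closed end can be gripped across its diameter from above.
- blue_cup_floor (a point): Centre of the blue cup's inner floor (inside of the closed end), 81 mm from the mouth along the cup's axis.
- green_cup_floor (a point): Centre of the green cup's inner floor (inside of the closed end), 81 mm from the mouth along the cup's axis.
- blue_peg: Blue draining peg: fixed rod, 24 mm diameter, with a flat 36 mm head 12 mm thick at the tip and a 40 mm ring 68 to 78 mm behind it. Origin: centre of the head's end face, 185 mm above the table; z: out of the tip along the rod, leaning 30 deg from vertical to the rack's front; y: along the back board; x: across the rod, up and backwards. Pegs parallel, 156 mm apart; left and right vary.
- green_peg: Green draining peg: fixed rod, 24 mm diameter, with a flat 36 mm head 12 mm thick at the tip and a 40 mm ring 68 to 78 mm behind it. Origin: centre of the head's end face, 185 mm above the table; z: out of the tip along the rod, leaning 30 deg from vertical to the rack's front; y: along the back board; x: across the rod, up and backwards. Pegs parallel, 156 mm apart; left and right vary.
- rack: Draining rack, fixed to the table: dark steel back board 360 mm wide, 110 mm high, its face 80 mm behind the origin, and two low runners for the tray. Origin: on the table under the middle of the two peg tips; x: horizontally from the rack's front to its back board (about away from the robot), y along the board, z up.
- tray (a joint): Aluminium drip tray 140 mm deep (rack x), 330 mm wide (rack y), 25 mm high, that slides on the rack along rack x. Value: how far it is pulled out to the front, in m: 0 is fully home (a stop), 0.1 fully out. It resists with about 2 N of friction plus 8 N per m/s of speed, and stays where it is left.
- tray_pull (a point): Point in the middle of the front (outer) face of the tray's upright black pull plate, 38 mm above the table. The plate is 90 mm wide (rack y), 8 mm thick and reaches from the tray's underside to 53 mm above the table; push on this face along rack x.
- spray_bottle: Clear spray bottle with white trigger head, 76 mm diameter, 210 mm high, bystander. Origin at centre of underside.
- white_bowl: White bowl, 120 mm diameter, 50 mm high, bystander. Origin at centre of underside.
- pickle_jar: Glass jar with yellow cap, 72 mm diameter, 100 mm high, bystander. Origin at centre of underside.
- steel_cup: Plain steel cup standing mouth-up, 70 mm diameter, 80 mm high, bystander that is not to be hung. Origin at centre of underside.
- sauce_bottle: Amber bottle with red cap, 60 mm diameter, 200 mm high, bystander. Origin at centre of underside.
Mind the look-alikes: they are no part of the job. Leave any orange or red look-alike of the green_cup alone.

How it is judged:
On the way, in this order (a step that is already met when the one before it is completed fails the run):
1. the drip tray is pushed fully home (value of joint tray below 0.006 m), for 0.2 s.
2. both cups hang on the pegs of their own colour (z of blue_cup_floor in the frame of blue_peg between -0.008 and 0.008 m and x of blue_cup_floor in the frame of blue_peg between -0.03 and 0.03 m and y of blue_cup_floor in the frame of blue_peg between -0.03 and 0.03 m and angle between the z axis of blue_cup and the z axis of blue_peg, either way round below 0.3 rad and angle between each of blue_cup, green_cup's own z axis and vertical below 1 rad and contact force between blue_cup and blue_peg above 0.2 N and contact force between each of blue_cup, green_cup and the fingers below 0.05 N and linear speed of each of blue_cup, green_cup below 0.03 m/s and z of green_cup_floor in the frame of green_peg between -0.008 and 0.008 m and x of green_cup_floor in the frame of green_peg between -0.03 and 0.03 m and y of green_cup_floor in the frame of green_peg between -0.03 and 0.03 m and angle between the z axis of green_cup and the z axis of green_peg, either way round below 0.3 rad and contact force between green_cup and green_peg above 0.2 N), for 0.2 s.
At the end, for the whole second after the job is handed in: Tray within 6 mm of home; each cup released and at rest, mouth-down on the peg of its own colour: inner floor within 8 mm of the tip along the peg and 30 mm across it, cup axis within 0.3 rad of the peg's, its weight on the peg (all of step 2 and value of joint tray below 0.006 m); the robot touches nothing.
It fails at once if a cup is lifted while the tray is still out (more than 20 mm) (value of joint tray above 0.02 m and height (world z) of any of blue_cup_floor, green_cup_floor above 0.13 m).
It fails at once if a cup is dropped or slammed onto a peg (faster than 0.45 m/s with the inner floor within 50 mm of the tip) ((distance between blue_cup_floor and blue_peg below 0.05 m and linear speed of blue_cup above 0.45 m/s) or (distance between blue_cup_floor and green_peg below 0.05 m and linear speed of blue_cup above 0.45 m/s) or (distance between green_cup_floor and blue_peg below 0.05 m and linear speed of green_cup above 0.45 m/s) or (distance between green_cup_floor and green_peg below 0.05 m and linear speed of green_cup above 0.45 m/s)).
It fails at once if a bystander is moved by more than 40 mm (distance of any of spray_bottle, white_bowl, pickle_jar, steel_cup, sauce_bottle from where it was at the start of the episode above 0.04 m).
It also fails if it takes over 72 s, if anything falls off the work surface, if the arm or the gripper's body presses on something with over 40 N, if the wrist force passes 120 N, or if a joint passes its speed limit or range.

## Working session

There is one attempt and no reset: what is moved stays moved. The work goes in short steps, Python scripts to look and compute and a shell command to move; the robot and the scene stay as the last step left them, time stands still between calls to the robot, and variables do not carry over. Pictures are saved under pics/ and viewed, and the job is handed in when it is done.

```bash
ls; mkdir -p pics
python3 - <<'E'
from rig import *
import cv2
print(observe())
for n in ["scene","top","wrist"]:
    c=read_camera(n); cv2.imwrite(f"pics/{n}0.png",c["img"][:,:,::-1]); print(n,c["camera_matrix"],c["origin"],c["attitude"])
    print([k for k in c])
E
```

```text
pics
{'time': 0.0, 'qpos': array([-1.37839867e+00,  1.31128199e-01,  1.48928048e+00, -3.65909276e-06,
        1.52301660e+00, -8.53866333e-02]), 'joint_velocities': array([-9.42462272e-05,  1.09857112e-03,  1.69881002e-03, -1.07772803e-03,
       -1.01662375e-03, -2.47871416e-03]), 'effort': array([ 1.06488151e-03, -5.69399178e+01, -5.00550091e+01, -3.34838860e-04,
        1.45219118e-02, -1.20096999e-05]), 'position': array([ 0.1644571 , -0.57644644,  0.23026347]), 'eef_rot': array([-2.50662287e+00,  1.89176244e+00,  2.14448003e-03]), 'ft_force': array([0.25216336, 0.47407067, 0.38957402]), 'wrist_torque': array([ 0.08058651,  0.00279932, -0.08313407]), 'finger_gap': 0.08521211649292167}
scene [[470.02733649   0.         314.68737342]
 [  0.         470.02733649 246.17001108]
 [  0.           0.           1.        ]] [ 1.33430252 -0.04451139  0.8864104 ] [0.6349326  0.58856585 1.4503764 ]
['img', 'camera_matrix', 'origin', 'attitude']
top [[536.11010763   0.         319.43752767]
 [  0.         536.11010763 234.74783621]
 [  0.           0.           1.        ]] [0.36991065 0.00559047 1.65313897] [ 0.07704187 -0.11472814 -1.57810622]
['img', 'camera_matrix', 'origin', 'attitude']
wrist [[381.06463157   0.         324.99195897]
 [  0.         381.06463157 241.63696025]
 [  0.           0.           1.        ]] [ 0.23218391 -0.55733593  0.37258079] [-0.24016446  0.18291909 -1.28407824]
['img', 'camera_matrix', 'origin', 'attitude']
```

View pics/scene0.png

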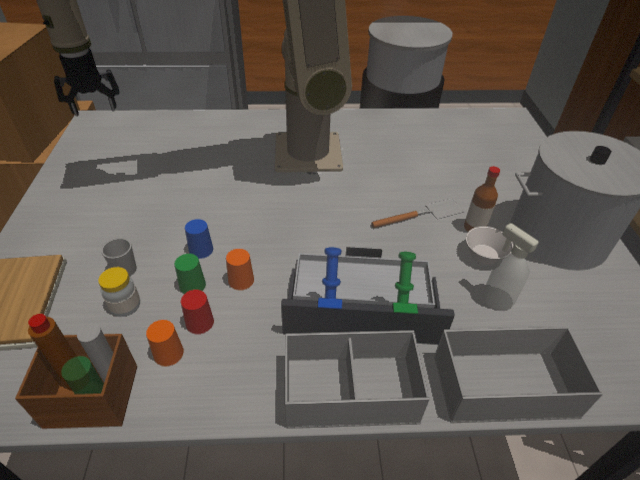

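View pics/top0.png

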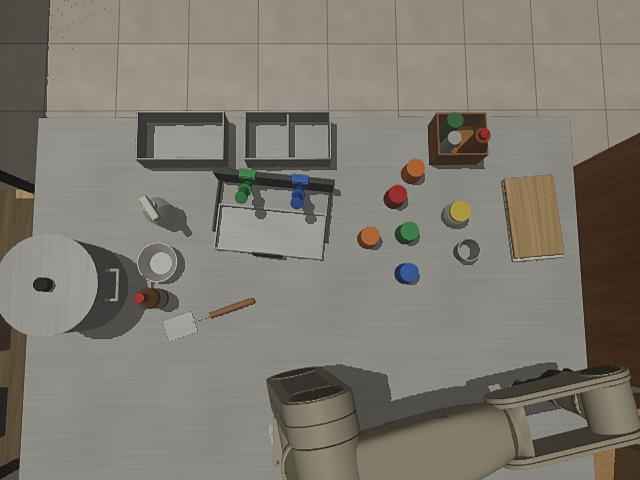

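View pics/wrist0.png

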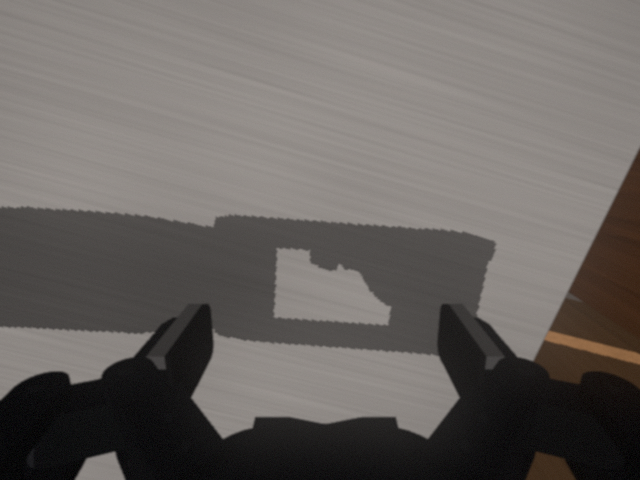

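The blue cup is at top (407,273) and scene (199,240). The green cup is at top (407,233) and scene (190,273). Red and orange cups stand beside them, and there is a green item in the wooden caddy at top (455,120). The pegs are blue at top (297,200) and green at top (243,190). The tray is pulled out. I'll enlarge these areas to confirm.

```bash
cat > h.py <<'E'
import numpy as np, cv2
from scipy.spatial.transform import Rotation as R
def ray(c,u,v):
    K=c["camera_matrix"]; d=np.array([(u-K[0,2])/K[0,0],-(v-K[1,2])/K[1,1],-1.])
    return np.array(c["origin"]),R.from_rotvec(c["attitude"]).apply(d/np.linalg.norm(d))
def onz(c,u,v,z):
    o,d=ray(c,u,v); return o+d*(z-o[2])/d[2]
def tri(rs):
    A=np.zeros((3,3));b=np.zeros(3)
    for o,d in rs:
        P=np.eye(3)-np.outer(d,d);A+=P;b+=P@o
    p=np.linalg.solve(A,b); return p,[np.linalg.norm((np.eye(3)-np.outer(d,d))@(p-o)) for o,d in rs]
def proj(c,p):
    q=R.from_rotvec(c["attitude"]).inv().apply(np.array(p)-c["origin"]);K=c["camera_matrix"]
    return K[0,0]*q[0]/-q[2]+K[0,2], K[1,1]*-q[1]/-q[2]+K[1,2]
E
python3 - <<'E'
import cv2,numpy as np
s=cv2.imread("pics/scene0.png");t=cv2.imread("pics/top0.png")
f=lambda i,x,y,w,h,k:cv2.resize(i[y:y+h,x:x+w],None,fx=k,fy=k,interpolation=cv2.INTER_CUBIC)
a=f(t,350,150,100,150,4);b=f(t,205,155,135,110,5)
cv2.imwrite("pics/c1.png",a);cv2.imwrite("pics/c2.png",b)
cv2.imwrite("pics/c3.png",f(s,270,230,190,120,4))
cv2.imwrite("pics/c4.png",f(s,150,205,130,140,4))
E
```

```text
(no output)
```

View pics/c1.png

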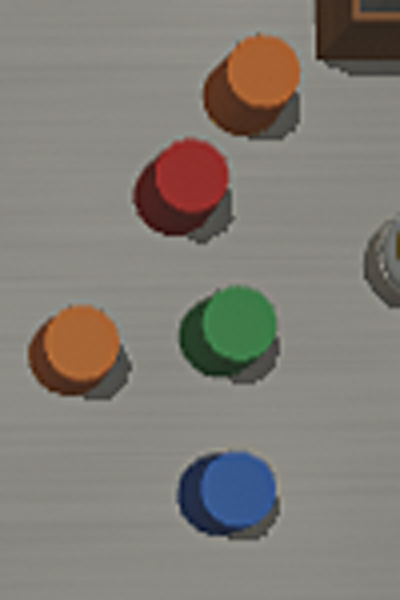

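View pics/c2.png

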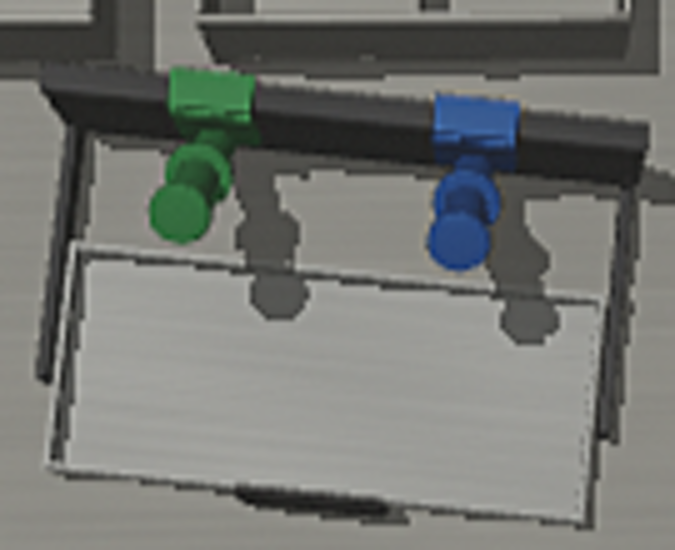

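View pics/c3.png

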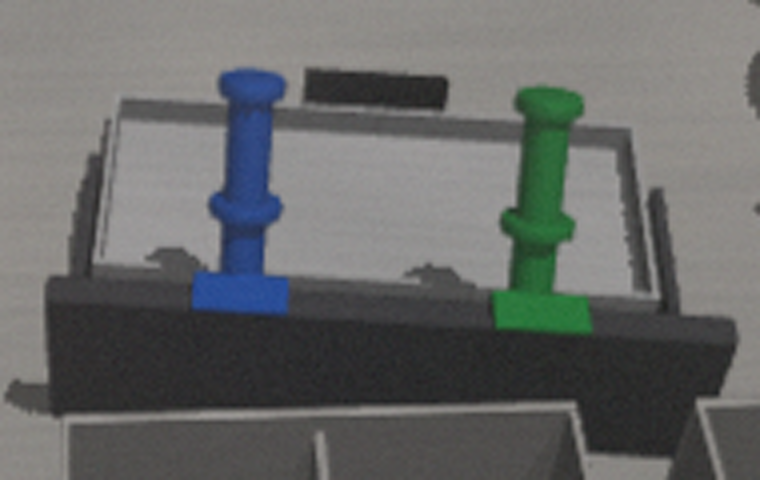

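View pics/c4.png

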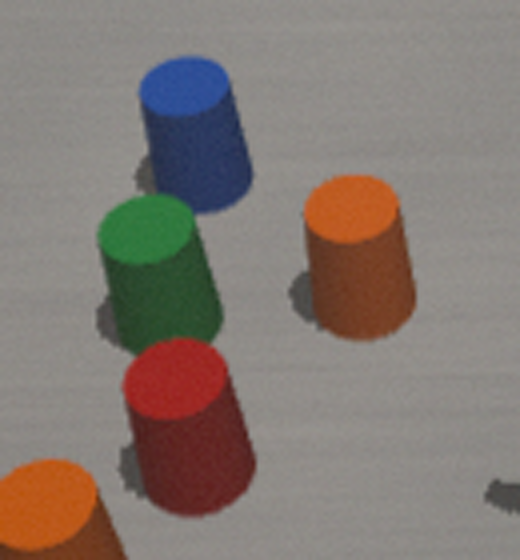

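Run:
```python
from rig import *
from h import *
cs={n:read_camera(n) for n in("scene","top")}
def disc(n,box,ch,k):
    c=cs[n];x,y,w,h=box;i=c["img"][y:y+h,x:x+w].astype(int)
    o=[a for a in range(3) if a!=ch]
    sat=i[...,ch]-np.minimum(i[...,o[0]],i[...,o[1]])
    m=((sat>45)&(i[...,ch]>k)).astype(np.uint8)
    cn,_=cv2.findContours(m,cv2.RETR_EXTERNAL,cv2.CHAIN_APPROX_NONE)
    q=max(cn,key=cv2.contourArea); e=cv2.fitEllipse(cv2.convexHull(q)) 
    print(n,box,"ellipse",np.round([e[0][0]+x,e[0][1]+y,*e[1],e[2]],1),"area",cv2.contourArea(q),"max",i[...,ch].max(), "pct",np.percentile(i[...,ch][sat>40],[5,25,50,75,95]))
    return ray(c,e[0][0]+x,e[0][1]+y)
t=disc("top",(390,255,40,40),2,130);s=disc("scene",(180,215,35,45),2,130);print("blue cup",tri([t,s]))
t=disc("top",(390,215,40,40),1,100);s=disc("scene",(170,250,38,36),1,100);print("green cup",tri([t,s]))
t=disc("top",(285,196,25,16),2,130);s=disc("scene",(320,244,30,12),2,130);print("blue peg",tri([t,s]))
t=disc("top",(230,187,20,20),1,100);s=disc("scene",(395,249,26,12),1,100);print("green peg",tri([t,s]))
for p in [(255,251),(282,256)]: print(onz(cs["top"],*p,.053))
# plate top scene corners from crop
for p in [(270+305/4,230+70/4),(270+447/4,230+77/4)]: print("sc",onz(cs["scene"],*p,.053))
```

```text
top (390, 255, 40, 40) ellipse [409.2 271.7  17.7  18.4 141.3] area 236.5 max 159 pct [103.8 142.  143.  144.  151. ]
scene (180, 215, 35, 45) ellipse [195.5 226.   14.1  22.   80. ] area 228.0 max 155 pct [ 86.  92.  95. 149. 152.]
blue cup (array([ 0.45069112, -0.29654633,  0.08271389]), [np.float64(0.0006720914551776232), np.float64(0.0006720914551776154)])
top (390, 215, 40, 40) ellipse [409.4 230.4  17.4  18.4 105.7] area 233.5 max 146 pct [121. 123. 124. 124. 130.]
scene (170, 250, 38, 36) ellipse [186.2 262.   16.6  23.9  75.3] area 288.5 max 147 pct [106. 119. 120. 121. 123.]
green cup (array([ 0.57331358, -0.30126617,  0.08131373]), [np.float64(0.0008627542590354415), np.float64(0.000862754259035342)])Traceback (most recent call last):
  File "<stdin>", line 15, in <module>
  File "<stdin>", line 10, in disc
cv2.error: OpenCV(4.12.0) /io/opencv/modules/imgproc/src/shapedescr.cpp:361: error: (-201:Incorrect size of input array) There should be at least 5 points to fit the ellipse in function 'fitEllipseNoDirect'
```

Cup tops measure 83 and 81 mm against the expected 85 mm, so those fit. Next I'll look at the peg head pixel values.

Run:
```python
import cv2
t=cv2.imread("pics/top0.png");s=cv2.imread("pics/scene0.png")
print(t[188:212,286:308,0]);print(s[244:262,322:345,0]);print(s[248:266,396:420,1]);print(t[183:207,232:252,1])
```

```text
[[ 71  72  70  72  59  57  59  49  46  47  93  92  89  90  89  82  73  53
   50  58  57  60]
 [ 67  69  72  74  71  73  72  66  64  81 127 132 129 117  96  83  66  54
   47  40  41  48]
 [128 128  61  63  65  67  66  73 126 137 131 131 131 128 127 127  81  57
   70  69  70  72]
 [138 139 129 131 132 131 110 119 132 133 129 130 130 130 131 131 121  92
   73  77  78  78]
 [134 134 135 137 139 139 119 130 130 130 115 103 104 107 113 131 130 118
   63  73  74  75]
 [134 134 135 136 136 108 125 128 113 101 100  96  93  90  85 108 131 130
   92  73  76  75]
 [136 135 135 136 137 113 128 129  92  93  98  99  94  89  78  75 134 131
  113  62  74  75]
 [132 132 133 133 133 109 128 128  92  96 100  98  94  88  78  61 102 130
  111  60  73  75]
 [131 132 132 132 131 106 127 128  86  87  91  91  92  86  77  60 108 132
  125  59  74  73]
 [133 132 133 134 134 130 124 104 101 105 108 120  97  84  67  55  81 135
  114  69  74  74]
 [133 133 134 133 135 136 109 123 139 137 137 138 129 110  86  48  76 138
   83  71  75  74]
 [131 131 131 132 132 109 122 134 133 131 131 130 130 129 122  76  59  88
   
[... 6039 characters left out ...]
 147 141
  140 141]
 [138 140 142 102 106 108 108 109 108 108 107 108 107 108  85 115 146 142
  141 145]
 [140 142 142 115 104 106 108 107 107 107 107 106 107 104  80 145 145 143
  143 146]
 [141 141 143 139 115 103 106 106 105 106 107 105 105  85 111 146 143 142
  144 148]
 [138 139 139 141 136 111  97 103 104 105 103  97  71 110 141 142 140 140
  142 148]
 [136 138 136 138 140 135 133 123 111 102 112 123 132 138 142 139 139 139
  142 146]
 [149 141 141 141 136 137 138 136 134 132 135 137 141 139 139 138 138 140
  142 143]
 [147 169 169 169 167 167 166 159 158 158 152 146 145 144 138 139 139 139
  140 143]
 [ 78  98  97  98 112 112 113 130 150 149 147 168 168 168 165 165 164 159
  156 158]]
```

Run:
```python
from rig import *
from h import *
T=read_camera("top");S=read_camera("scene")
P={}
for n,t,s in [("b",(296.2,203.3),(333,249.8)),("g",(240.2,197.4),(407,253.8))]:
    print(n,tri([ray(T,*t),ray(S,*s)]),onz(T,*t,.185)); P[n]=onz(T,*t,.185)
b,g=P["b"],P["g"];d=g-b;print("dist",np.linalg.norm(d)); y=d/np.linalg.norm(d); x=np.array([y[1],-y[0],0]);m=(b+g)/2
print("rack x",x,"yaw",np.arctan2(x[1],x[0]),"mid",m)
for p in [(255,251),(282,256)]: print("plate top view",onz(T,*p,.053))
for p in [(270+305/4,230+70/4),(270+447/4,230+77/4)]: print("sc",onz(S,*p,.053))
for n,c in (("T",T),("S",S)):
  for r in (-.07-.0,): 
    print(n,[np.round(proj(c,[*(m[:2]+x[:2]*X+y[:2]*Y),.053])) for X in(-.1,-.15,-.2) for Y in(-.045,.045)])
```

```text
b (array([0.63909066, 0.03278019, 0.17996327]), [np.float64(0.00026522752255860857), np.float64(0.00026522752255860954)]) [0.63819233 0.03295078 0.185     ]
g (array([0.65635152, 0.18771229, 0.18154398]), [np.float64(0.0007968693276699029), np.float64(0.000796869327669883)]) [0.65583916 0.18807336 0.185     ]
dist 0.15612310925499356
rack x [ 0.99359141 -0.1130315   0.        ] yaw -0.1132735776521765 mid [0.64701574 0.11051207 0.185     ]
plate top view [0.51848617 0.15925861 0.053     ]
plate top view [0.50277751 0.07872256 0.053     ]
sc [0.50688479 0.08014578 0.053     ]
sc [0.51528815 0.16852796 0.053     ]
T [array([283., 243.]), array([253., 240.]), array([281., 259.]), array([251., 256.]), array([279., 276.]), array([249., 273.])]
S [array([346., 258.]), array([383., 260.]), array([347., 244.]), array([383., 246.]), array([347., 230.]), array([382., 232.])]
```

Measured peg tips are 180 and 182 mm up, against 185 mm given. They are 156.1 mm apart, against 156 mm given, so the fit is good. The rack yaw is −0.113. The plate's front face is at rack x ≈ −0.137, from both views. Next I'll work out the tool axes and the push pose.

```bash
cat >> h.py <<'E'
m=np.array([.64702,.11051,0]); rx=np.array([.99359,-.11303,0]); ry=np.array([.11303,.99359,0]); up=np.array([0,0,1.])
bp=np.array([.6382,.0330,.185]); gp=np.array([.6558,.1881,.185])
def Rm(xa,za):
    xa=xa/np.linalg.norm(xa); za=za/np.linalg.norm(za); return R.from_matrix(np.c_[xa,np.cross(za,xa),za])
def move(p0,r0,p1,r1):
    t=r0.inv().apply(np.array(p1)-p0)/.4; w=(r0.inv()*r1).as_rotvec()/np.pi
    return dict(zip("tx ty tz rx ry rz".split(),[round(float(v),4) for v in (*t,*w)]))
def cur():
    from rig import observe
    o=observe(); return np.array(o["position"]),R.from_rotvec(o["eef_rot"]),o
E
python3 - <<'E'
from rig import *
from h import *
p,r,o=cur(); print(r.as_matrix().round(3))
c=read_camera("wrist"); print("cam in tool",r.inv().apply(np.array(c["origin"])-p), "cam axes in tool",(r.inv()*R.from_rotvec(c["attitude"])).as_matrix().round(2))
for s in (1,-1):
    r1=Rm(s*ry,-up); t=m-.20*rx; t[2]=.25; print(s,move(p,r,t,r1),t)
E
```

```text
[[ 0.274 -0.962 -0.   ]
 [-0.962 -0.274  0.   ]
 [-0.    -0.    -1.   ]]
cam in tool [-1.00029577e-04 -7.03927244e-02 -1.42230920e-01] cam axes in tool [[ 1.    0.   -0.  ]
 [ 0.   -0.96 -0.28]
 [-0.    0.28 -0.96]]
1 {'tx': -1.5124, 'ty': -1.169, 'tz': -0.0467, 'rx': -0.0002, 'ry': 0.0, 'rz': -0.8755} [0.448302 0.133116 0.25    ]
-1 {'tx': -1.5124, 'ty': -1.169, 'tz': -0.0467, 'rx': 0.0, 'ry': 0.0001, 'rz': 0.1245} [0.448302 0.133116 0.25    ]
```

Run:
```python
from h import *
p,r,o=cur()
yaw=np.arctan2(ry[1],ry[0])
print(move(p,r,[.38,-.25,.26],R.from_euler('z',.1)*Rm(np.array([1.,0,0]),-up)))
```

```text
{'tx': -0.6383, 'ty': -0.7421, 'tz': -0.072, 'rx': -0.0001, 'ry': 0.0001, 'rz': -0.4434}
```

```bash
python3 -m creep '[{"tx":-0.064,"ty":-0.074,"tz":-0.05,"rz":-0.044,"jaw":1},{"tx":-0.128,"ty":-0.148,"tz":-0.07,"rz":-0.089,"jaw":1},{"tx":-0.192,"ty":-0.223,"tz":-0.07,"rz":-0.133,"jaw":1},{"tx":-0.255,"ty":-0.297,"tz":-0.07,"rz":-0.177,"jaw":1},{"tx":-0.32,"ty":-0.371,"tz":-0.07,"rz":-0.222,"jaw":1},{"tx":-0.383,"ty":-0.445,"tz":-0.07,"rz":-0.266,"jaw":1},{"tx":-0.447,"ty":-0.52,"tz":-0.07,"rz":-0.31,"jaw":1},{"tx":-0.51,"ty":-0.594,"tz":-0.07,"rz":-0.355,"jaw":1},{"tx":-0.575,"ty":-0.668,"tz":-0.07,"rz":-0.4,"jaw":1},{"tx":-0.64,"ty":-0.742,"tz":-0.07,"rz":-0.443,"jaw":1}]'
python3 - <<'E'
from h import *
p,r,o=cur(); print(p,o["qpos"],o["finger_gap"])
t=m-.185*rx; t[2]=.10; print(t,move(p,r,t,Rm(ry,-up)))
E
```

```text
[ 0.16453681 -0.57692611  0.23113698] [-1.37842131e+00  1.30525348e-01  1.48834608e+00 -3.52604775e-06
  1.52299300e+00 -8.54152211e-02] 0.08542563282568086
[0.46320585 0.13142055 0.1       ] {'tx': -1.4981, 'ty': -1.2037, 'tz': 0.3283, 'rx': -0.0001, 'ry': 0.0, 'rz': -0.8755}validation failed for argument at $[0]...
```

```bash
python3 -m creep '[{"tx":-0.064,"ty":-0.074,"tz":-0.05,"rx":0,"ry":0,"rz":-0.044,"jaw":1},{"tx":-0.128,"ty":-0.148,"tz":-0.07,"rx":0,"ry":0,"rz":-0.089,"jaw":1},{"tx":-0.192,"ty":-0.223,"tz":-0.07,"rx":0,"ry":0,"rz":-0.133,"jaw":1},{"tx":-0.255,"ty":-0.297,"tz":-0.07,"rx":0,"ry":0,"rz":-0.177,"jaw":1},{"tx":-0.32,"ty":-0.371,"tz":-0.07,"rx":0,"ry":0,"rz":-0.222,"jaw":1},{"tx":-0.383,"ty":-0.445,"tz":-0.07,"rx":0,"ry":0,"rz":-0.266,"jaw":1},{"tx":-0.447,"ty":-0.52,"tz":-0.07,"rx":0,"ry":0,"rz":-0.31,"jaw":1},{"tx":-0.51,"ty":-0.594,"tz":-0.07,"rx":0,"ry":0,"rz":-0.355,"jaw":1},{"tx":-0.575,"ty":-0.668,"tz":-0.07,"rx":0,"ry":0,"rz":-0.4,"jaw":1},{"tx":-0.64,"ty":-0.742,"tz":-0.07,"rx":0,"ry":0,"rz":-0.443,"jaw":1}]'
python3 - <<'E'
from h import *
p,r,o=cur(); print(p,o["qpos"],o["finger_gap"])
t=m-.185*rx; t[2]=.10; print(t,move(p,r,t,Rm(ry,-up)))
E
```

```text
time: 1.4
position: [0.3805, -0.248, 0.2595]
eef_rot: [3.137, 0.164, 0.001]
ft_force: [1.3, -0.2, -0.5]
finger_gap: 0.0001
[ 0.38045099 -0.24799899  0.25954807] [-6.90705659e-01 -2.85028325e-01  1.83120865e+00  5.86940351e-05
  1.59463775e+00 -7.95140332e-01] 0.0001435565452816812
[0.46320585 0.13142055 0.1       ] {'tx': 0.3044, 'ty': -0.922, 'tz': 0.3986, 'rx': 0.0003, 'ry': -0.0, 'rz': -0.4307}
```

```bash
python3 -m creep '[{"tx":0.03,"ty":-0.092,"tz":0.02,"rx":0,"ry":0,"rz":-0.043,"jaw":1},{"tx":0.061,"ty":-0.184,"tz":0.06,"rx":0,"ry":0,"rz":-0.086,"jaw":1},{"tx":0.091,"ty":-0.277,"tz":0.1,"rx":0,"ry":0,"rz":-0.129,"jaw":1},{"tx":0.122,"ty":-0.369,"tz":0.14,"rx":0,"ry":0,"rz":-0.172,"jaw":1},{"tx":0.152,"ty":-0.461,"tz":0.18,"rx":0,"ry":0,"rz":-0.215,"jaw":1},{"tx":0.183,"ty":-0.553,"tz":0.22,"rx":0,"ry":0,"rz":-0.258,"jaw":1},{"tx":0.213,"ty":-0.645,"tz":0.26,"rx":0,"ry":0,"rz":-0.301,"jaw":1},{"tx":0.244,"ty":-0.738,"tz":0.31,"rx":0,"ry":0,"rz":-0.345,"jaw":1},{"tx":0.274,"ty":-0.83,"tz":0.36,"rx":0,"ry":0,"rz":-0.388,"jaw":1},{"tx":0.304,"ty":-0.922,"tz":0.4,"rx":0,"ry":0,"rz":-0.431,"jaw":1}]'
python3 - <<'E'
from h import *
from rig import *
p,r,o=cur(); print(p,o["qpos"],o["ft_force"])
t=m-.16*rx; t[2]=.034; print(t,move(p,r,t,Rm(ry,-up)))
for n in("scene","wrist"):
  cv2.imwrite(f"pics/{n}1.png",read_camera(n)["img"][:,:,::-1])
E
```

```text
time: 2.4
position: [0.4642, 0.1312, 0.0983]
eef_rot: [2.343, 2.093, -0.0]
ft_force: [0.5, -0.4, -0.2]
finger_gap: 0.0005
[0.46424037 0.13124983 0.0983299 ] [ 1.69238489e-01 -8.28905803e-02  1.95449649e+00 -5.20055939e-05
  1.27005393e+00 -1.28923925e+00] [ 0.5170989  -0.40517849 -0.15709078]
[0.4880456 0.1285948 0.034    ] {'tx': 0.0001, 'ty': 0.0599, 'tz': 0.1608, 'rx': -0.0, 'ry': 0.0, 'rz': 0.0003}
```

View pics/wrist1.png

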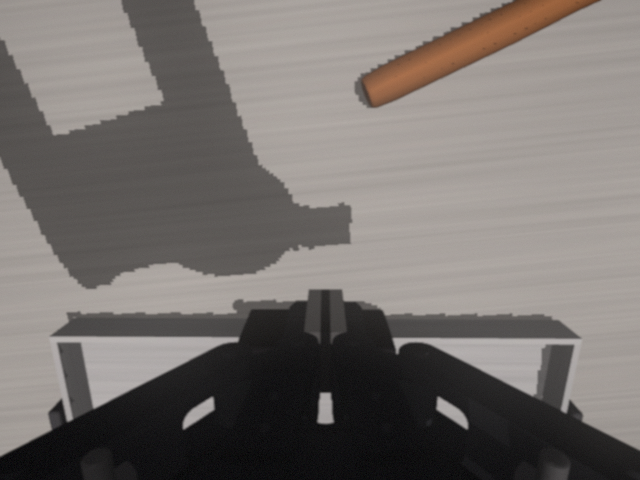

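The closed fingers (325,300) sit centrally in front of the black pull plate. I'll go down, then push.

```bash
python3 -m creep '[{"tx":0,"ty":0,"tz":0.05,"rx":0,"ry":0,"rz":0,"jaw":1},{"tx":0,"ty":0,"tz":0.11,"rx":0,"ry":0,"rz":0,"jaw":1},{"tx":0,"ty":0,"tz":0.16,"rx":0,"ry":0,"rz":0,"jaw":1},{"tx":0,"ty":0.04,"tz":0.16,"rx":0,"ry":0,"rz":0,"jaw":1},{"tx":0,"ty":0.07,"tz":0.16,"rx":0,"ry":0,"rz":0,"jaw":1},{"tx":0,"ty":0.09,"tz":0.16,"rx":0,"ry":0,"rz":0,"jaw":1},{"tx":0,"ty":0.115,"tz":0.16,"rx":0,"ry":0,"rz":0,"jaw":1},{"tx":0,"ty":0.14,"tz":0.16,"rx":0,"ry":0,"rz":0,"jaw":1},{"tx":0,"ty":0.165,"tz":0.16,"rx":0,"ry":0,"rz":0,"jaw":1},{"tx":0,"ty":0.19,"tz":0.16,"rx":0,"ry":0,"rz":0,"jaw":1}]'
python3 - <<'E'
from h import *
from rig import *
p,r,o=cur(); print("rack x",(p-m)@rx,"y",(p-m)@ry,o["ft_force"]@rx)
for n in("scene","top"):
  cv2.imwrite(f"pics/{n}2.png",read_camera(n)["img"][:,:,::-1])
E
```

```text
time: 3.5
position: [0.5406, 0.1203, 0.0354]
eef_rot: [2.349, 2.086, -0.0]
ft_force: [-1.6, -0.8, 1.0]
finger_gap: 0.0
rack x -0.10683275650489636 y -0.002269738825123761 -1.4529391044941689
```

View pics/scene2.png

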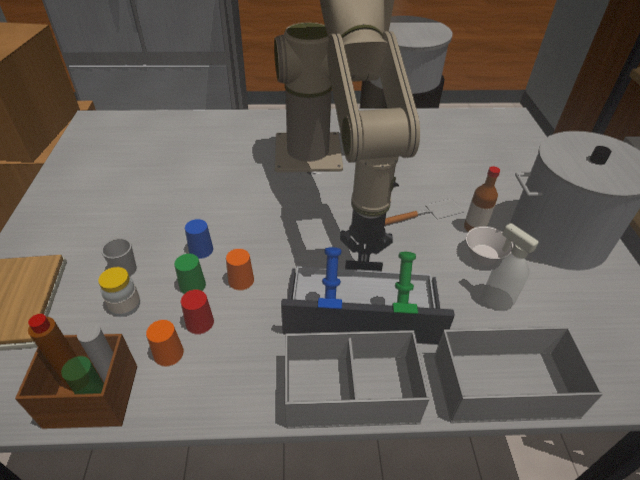

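```bash
python3 -m creep '[{"tx":0,"ty":0.01,"tz":0,"rx":0,"ry":0,"rz":0,"jaw":1},{"tx":0,"ty":0.02,"tz":0,"rx":0,"ry":0,"rz":0,"jaw":1},{"tx":0,"ty":0.03,"tz":0,"rx":0,"ry":0,"rz":0,"jaw":1},{"tx":0,"ty":0.035,"tz":0,"rx":0,"ry":0,"rz":0,"jaw":1},{"tx":0,"ty":0.04,"tz":0,"rx":0,"ry":0,"rz":0,"jaw":1},{"tx":0,"ty":0.045,"tz":0,"rx":0,"ry":0,"rz":0,"jaw":1},{"tx":0,"ty":0.05,"tz":0,"rx":0,"ry":0,"rz":0,"jaw":1},{"tx":0,"ty":0.055,"tz":0,"rx":0,"ry":0,"rz":0,"jaw":1},{"tx":0,"ty":0.06,"tz":0,"rx":0,"ry":0,"rz":0,"jaw":1},{"tx":0,"ty":0.065,"tz":0,"rx":0,"ry":0,"rz":0,"jaw":1}]'
python3 - <<'E'
from h import *
p,r,o=cur(); print("rack x",(p-m)@rx,"y",(p-m)@ry,o["ft_force"]@rx)
E
```

```text
time: 4.6
position: [0.5591, 0.1184, 0.0339]
eef_rot: [-2.34, -2.081, 0.017]
ft_force: [-41.4, 5.4, 30.6]
finger_gap: -0.0001
rack x -0.0882977648643924 y -0.002064108609600519 -41.751335451492274
```

41 N at rack x −0.088 means the tray has reached its stop. I'll back off and check.

```bash
python3 -m creep '[{"tx":0,"ty":0,"tz":0,"rx":0,"ry":0,"rz":0,"jaw":1},{"tx":0,"ty":-0.02,"tz":0,"rx":0,"ry":0,"rz":0,"jaw":1},{"tx":0,"ty":-0.05,"tz":0,"rx":0,"ry":0,"rz":0,"jaw":1},{"tx":0,"ty":-0.1,"tz":0,"rx":0,"ry":0,"rz":0,"jaw":1},{"tx":0,"ty":-0.2,"tz":-0.04,"rx":0,"ry":0,"rz":0,"jaw":1},{"tx":0,"ty":-0.3,"tz":-0.12,"rx":0,"ry":0,"rz":0,"jaw":0},{"tx":0,"ty":-0.35,"tz":-0.22,"rx":0,"ry":0,"rz":0,"jaw":0},{"tx":0,"ty":-0.35,"tz":-0.34,"rx":0,"ry":0,"rz":0,"jaw":0},{"tx":0,"ty":-0.35,"tz":-0.46,"rx":0,"ry":0,"rz":0,"jaw":0},{"tx":0,"ty":-0.35,"tz":-0.5,"rx":0,"ry":0,"rz":0,"jaw":0}]'
python3 - <<'E'
from h import *
from rig import *
p,r,o=cur(); print(p,o["qpos"],o["finger_gap"])
S=read_camera("scene");T=read_camera("top")
i=cv2.resize(S["img"][230:350,270:460,::-1],None,fx=4,fy=4,interpolation=cv2.INTER_CUBIC);cv2.imwrite("pics/c5.png",i)
cv2.imwrite("pics/top3.png",T["img"][:,:,::-1])
E
```

```text
time: 5.6
position: [0.4294, 0.1343, 0.2419]
eef_rot: [2.344, 2.083, 0.013]
ft_force: [1.2, 0.2, 0.6]
finger_gap: 0.0723
[0.4293681  0.13434008 0.24189762] [ 1.89617731e-01 -3.02427022e-01  1.87714697e+00 -5.38926377e-04
  1.55653509e+00 -1.26306039e+00] 0.07226095821433508
```

View pics/c5.png

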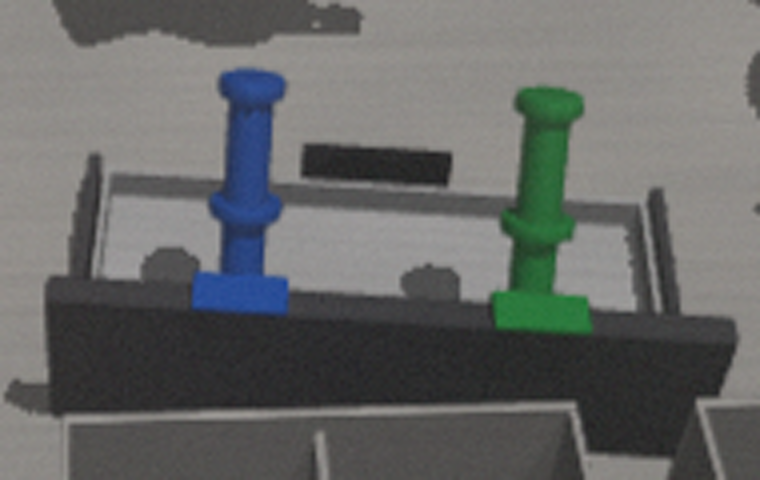

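View pics/top3.png

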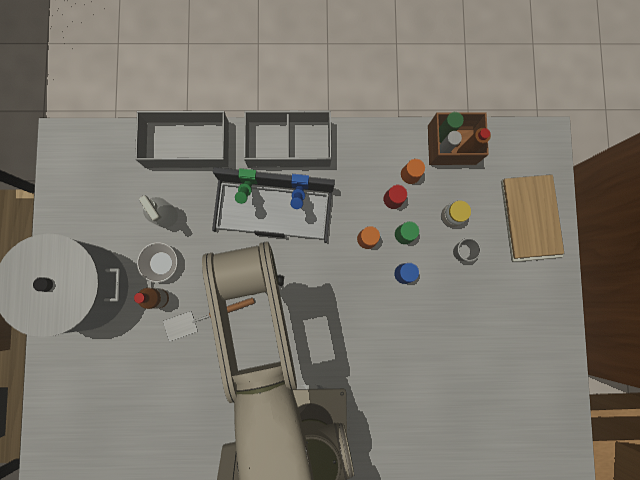

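The pull plate has moved to the rack's front edge (crop (377,165)). Now for the blue cup.

Run:
```python
from h import *
from rig import *
p,r,o=cur(); S=read_camera("scene");T=read_camera("top")
for q in [(270+304/4,230+144/4),(270+452/4,230+152/4)]: print("plate rackx",(onz(S,*q,.053)-m)@rx)
print("blue",onz(T,409.2,271.7,.085),"green",onz(T,409.4,230.4,.085), p)
r1=Rm(ry,-up); print(move(p,r,[.4505,-.297,.19],r1)); print(move(p,r,[.4505,-.297,.135],r1))
```

```text
plate rackx -0.07266575793844791
plate rackx -0.07386895047704689
blue [ 0.45056202 -0.29537243  0.085     ] green [ 0.57275523 -0.29980885  0.085     ] [0.42920567 0.13426128 0.23973536]
{'tx': -1.0646, 'ty': 0.1791, 'tz': 0.1235, 'rx': 0.0027, 'ry': -0.0007, 'rz': -0.0016}
{'tx': -1.0649, 'ty': 0.1779, 'tz': 0.261, 'rx': 0.0027, 'ry': -0.0007, 'rz': -0.0016}
```

```bash
python3 -m creep '[{"tx":-0.1,"ty":0.02,"tz":0,"rx":0.003,"ry":0,"rz":0,"jaw":0},{"tx":-0.2,"ty":0.04,"tz":0,"rx":0.003,"ry":0,"rz":0,"jaw":0},{"tx":-0.3,"ty":0.06,"tz":0,"rx":0.003,"ry":0,"rz":0,"jaw":0},{"tx":-0.4,"ty":0.08,"tz":0.02,"rx":0.003,"ry":0,"rz":0,"jaw":0},{"tx":-0.5,"ty":0.1,"tz":0.04,"rx":0.003,"ry":0,"rz":0,"jaw":0},{"tx":-0.6,"ty":0.12,"tz":0.06,"rx":0.003,"ry":0,"rz":0,"jaw":0},{"tx":-0.7,"ty":0.14,"tz":0.08,"rx":0.003,"ry":0,"rz":0,"jaw":0},{"tx":-0.8,"ty":0.16,"tz":0.1,"rx":0.003,"ry":0,"rz":0,"jaw":0},{"tx":-0.9,"ty":0.18,"tz":0.12,"rx":0.003,"ry":0,"rz":0,"jaw":0},{"tx":-1,"ty":0.18,"tz":0.12,"rx":0.003,"ry":0,"rz":0,"jaw":0}]'
python3 - <<'E'
from h import *
from rig import *
p,r,o=cur(); print(p,o["qpos"],o["finger_gap"])
r1=Rm(ry,-up); print(move(p,r,[.4505,-.296,.12],r1)); print(move(p,r,[.4505,-.296,.048],r1))
W=read_camera("wrist");cv2.imwrite("pics/w3.png",W["img"][:,:,::-1])
print(proj(W,[.4505,-.296,.085]))
E
```

```text
time: 6.8
position: [0.4495, -0.2724, 0.1832]
eef_rot: [-2.339, -2.078, 0.012]
ft_force: [0.9, -0.2, 1.3]
finger_gap: 0.0855
[ 0.44951969 -0.27238441  0.18323056] [-0.6390695  -0.02967395  1.74199856 -0.00473763  1.44285535 -2.09109038] 0.08549229321077342
{'tx': -0.0588, 'ty': 0.0116, 'tz': 0.1578, 'rx': -0.0045, 'ry': -0.0009, 'rz': -0.0015}
{'tx': -0.0592, 'ty': 0.0142, 'tz': 0.3378, 'rx': -0.0045, 'ry': -0.0009, 'rz': -0.0015}
(np.float64(289.3881927076653), np.float64(250.822064110553))
```

View pics/w3.png

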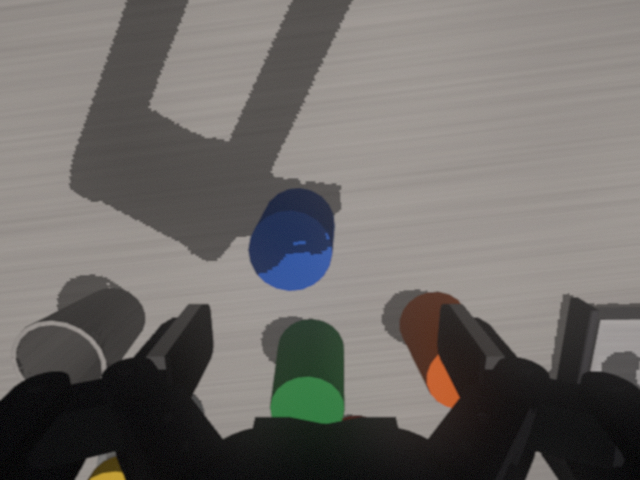

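The blue cup's top disc is at (291,250) against a predicted (289,251), so two views and the wrist agree. I'll grasp it.

```bash
python3 -m creep '[{"tx":-0.04,"ty":0.01,"tz":0.03,"rx":-0.004,"ry":0,"rz":0,"jaw":0},{"tx":-0.059,"ty":0.012,"tz":0.08,"rx":-0.004,"ry":0,"rz":0,"jaw":0},{"tx":-0.059,"ty":0.012,"tz":0.15,"rx":-0.004,"ry":0,"rz":0,"jaw":0},{"tx":-0.059,"ty":0.013,"tz":0.22,"rx":-0.004,"ry":0,"rz":0,"jaw":0},{"tx":-0.059,"ty":0.014,"tz":0.28,"rx":-0.004,"ry":0,"rz":0,"jaw":0},{"tx":-0.059,"ty":0.014,"tz":0.32,"rx":-0.004,"ry":0,"rz":0,"jaw":0},{"tx":-0.059,"ty":0.014,"tz":0.335,"rx":-0.004,"ry":0,"rz":0,"jaw":0},{"tx":-0.059,"ty":0.014,"tz":0.335,"rx":-0.004,"ry":0,"rz":0,"jaw":0.3},{"tx":-0.059,"ty":0.014,"tz":0.335,"rx":-0.004,"ry":0,"rz":0,"jaw":0.6},{"tx":-0.059,"ty":0.014,"tz":0.335,"rx":-0.004,"ry":0,"rz":0,"jaw":1}]'
python3 -m creep '[{"tx":0,"ty":0,"tz":0,"rx":0,"ry":0,"rz":0,"jaw":1},{"tx":0,"ty":0,"tz":0,"rx":0,"ry":0,"rz":0,"jaw":1},{"tx":0,"ty":0,"tz":0,"rx":0,"ry":0,"rz":0,"jaw":1},{"tx":0,"ty":0,"tz":0,"rx":0,"ry":0,"rz":0,"jaw":1},{"tx":0,"ty":0,"tz":0,"rx":0,"ry":0,"rz":0,"jaw":1},{"tx":0,"ty":0,"tz":-0.02,"rx":0,"ry":0,"rz":0,"jaw":1},{"tx":0,"ty":0,"tz":-0.06,"rx":0,"ry":0,"rz":0,"jaw":1},{"tx":0,"ty":0,"tz":-0.12,"rx":0,"ry":0,"rz":0,"jaw":1},{"tx":0,"ty":0,"tz":-0.2,"rx":0,"ry":0,"rz":0,"jaw":1},{"tx":0,"ty":0,"tz":-0.3,"rx":0,"ry":0,"rz":0,"jaw":1}]'
python3 - <<'E'
from h import *
from rig import *
p,r,o=cur(); print(p,r.as_matrix().round(3),o["finger_gap"],o["ft_force"])
W=read_camera("wrist");cv2.imwrite("pics/w4.png",W["img"][:,:,::-1])
E
```

```text
time: 7.85
position: [0.4535, -0.2964, 0.0547]
eef_rot: [2.345, 2.083, 0.004]
ft_force: [-0.1, 0.0, -0.9]
finger_gap: 0.0552
time: 8.85
position: [0.4509, -0.2944, 0.1727]
eef_rot: [-2.347, -2.085, -0.002]
ft_force: [0.6, -1.2, -2.1]
finger_gap: 0.0548
[ 0.45089366 -0.29443811  0.17268987] [[ 0.118  0.993 -0.   ]
 [ 0.993 -0.118  0.002]
 [ 0.002 -0.    -1.   ]] 0.054779899552516845 [ 0.62698942 -1.18246647 -2.08532946]
```

View pics/w4.png

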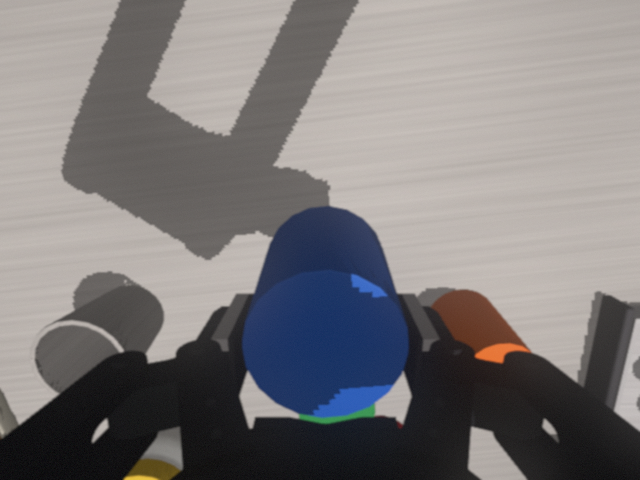

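The blue cup is held centrally between the pads, disc at (326,343). I'll measure exactly how deep it sits and plan the approach.

Run:
```python
from h import *
from rig import *
p,r,o=cur()
W=read_camera("wrist");S=read_camera("scene");i=W["img"].astype(int)
sat=i[...,2]-i[...,0]; row=[(v,np.where(sat[v]>40)[0][[0,-1]]) for v in range(325,362,6)]; print(row)
cv2.imwrite("pics/s4.png",cv2.resize(S["img"][150:270,130:290,::-1],None,fx=4,fy=4))
ax=-.5*rx+.8660254*up
r1=Rm(ry,-ax)
print(p)
for h in (.03,): 
  t=bp+ax*(.081+h-.026); print("pre",t,move(p,r,t,r1))
```

```text
[(325, array([245, 406])), (331, array([244, 407])), (337, array([243, 407])), (343, array([242, 408])), (349, array([243, 408])), (355, array([244, 407])), (361, array([245, 405]))]
[ 0.45424937 -0.29707529  0.18181092]
pre [0.59597243 0.03780378 0.25861216] {'tx': 0.8723, 'ty': 0.2551, 'tz': -0.193, 'rx': -0.1636, 'ry': 0.0016, 'rz': -0.0011}
```

View pics/s4.png

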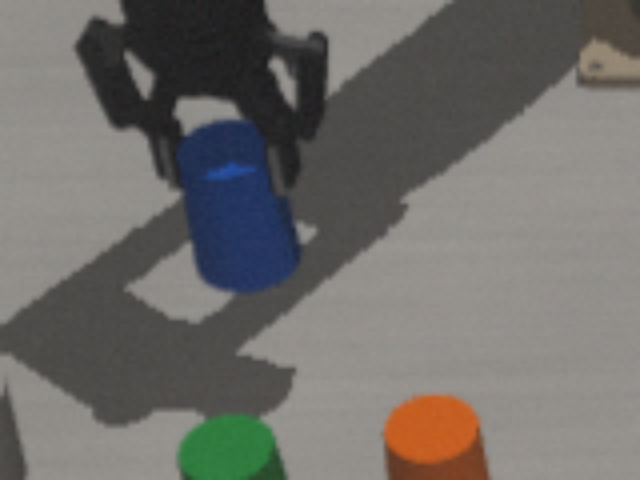

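```bash
python3 -m creep '[{"tx":0.06,"ty":0.02,"tz":-0.06,"rx":-0.03,"ry":0,"rz":0,"jaw":1},{"tx":0.14,"ty":0.05,"tz":-0.12,"rx":-0.06,"ry":0,"rz":0,"jaw":1},{"tx":0.23,"ty":0.08,"tz":-0.18,"rx":-0.09,"ry":0,"rz":0,"jaw":1},{"tx":0.33,"ty":0.11,"tz":-0.22,"rx":-0.12,"ry":0,"rz":0,"jaw":1},{"tx":0.43,"ty":0.14,"tz":-0.22,"rx":-0.15,"ry":0,"rz":0,"jaw":1},{"tx":0.53,"ty":0.17,"tz":-0.22,"rx":-0.164,"ry":0,"rz":0,"jaw":1},{"tx":0.63,"ty":0.2,"tz":-0.22,"rx":-0.164,"ry":0,"rz":0,"jaw":1},{"tx":0.73,"ty":0.23,"tz":-0.22,"rx":-0.164,"ry":0,"rz":0,"jaw":1},{"tx":0.82,"ty":0.25,"tz":-0.22,"rx":-0.164,"ry":0,"rz":0,"jaw":1},{"tx":0.872,"ty":0.255,"tz":-0.21,"rx":-0.164,"ry":0,"rz":0,"jaw":1}]'
python3 - <<'E'
from h import *
from rig import *
S=read_camera("scene");T=read_camera("top");W=read_camera("wrist")
cv2.imwrite("pics/s5.png",cv2.resize(S["img"][130:330,240:480,::-1],None,fx=3,fy=3));cv2.imwrite("pics/t5.png",cv2.resize(T["img"][140:290,180:360,::-1],None,fx=4,fy=4))
cv2.imwrite("pics/w5.png",W["img"][:,:,::-1])
p,r,o=cur(); ax=-.5*rx+.8660254*up; r1=Rm(ry,-ax)
print(p,o["qpos"],(r.inv()*r1).as_rotvec(),o["ft_force"],o["finger_gap"])
d=p-bp; print("axis",d@ax,"y",d@ry,"across",d@np.cross(ry,ax))
E
```

```text
time: 10.0
position: [0.5942, 0.0417, 0.2561]
eef_rot: [2.029, 1.806, 0.477]
ft_force: [-1.0, -1.5, -2.1]
finger_gap: 0.0552
[0.59318776 0.04035703 0.25479961] [ 0.02400401 -0.36896965  1.99106294 -0.08125113  1.01122533 -1.40661098] [-0.00961697  0.00152389 -0.00124673] [-0.80282636 -0.51839296 -1.68699836] 0.05513667551324609
axis 0.08322586870755716 y 0.0022221385166926303 across -0.004552328142661898
```

View pics/s5.png

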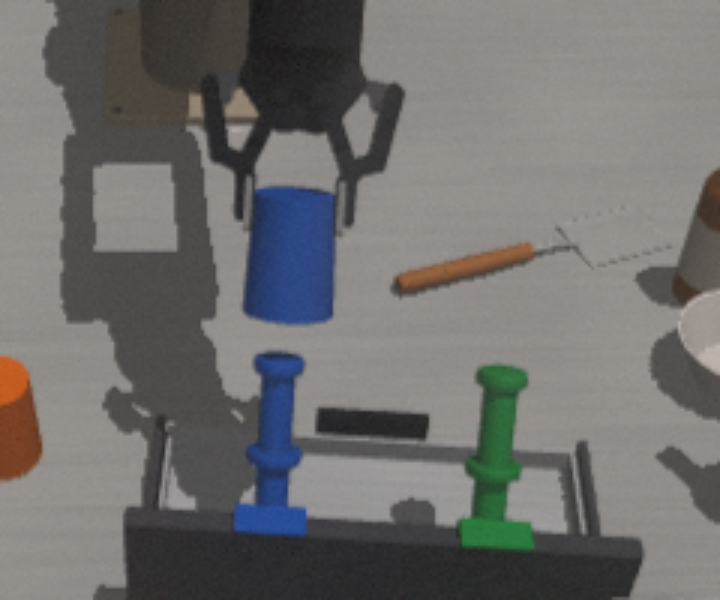

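View pics/w5.png

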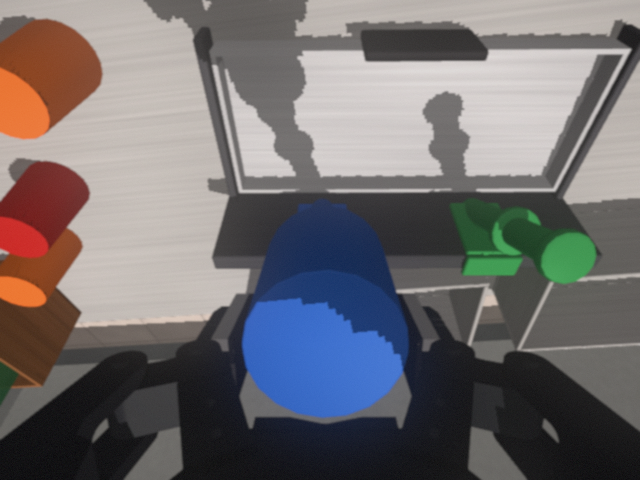

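The cup is above the peg but looks a few mm to the right of its line: mouth centre crop x 288, peg line about 282. I'll compare it with the projections.

Run:
```python
from h import *
from rig import *
S=read_camera("scene");T=read_camera("top")
p,r,o=cur(); ax=-.5*rx+.8660254*up; z=r.apply([0,0,1]); y=ry
print("peg tip proj",proj(S,bp),proj(S,bp-.012*ax),proj(S,bp-.073*ax),"top",proj(T,bp))
for h in(.0285,-.0565): print("cup",h,proj(S,p-h*z))
i=S["img"].astype(int);sat=i[...,2]-i[...,0]
for v in list(range(195,238,5))+list(range(250,290,4)):
  w=np.where(sat[v,300:380]>25)[0]
  if len(w): print(v,300+w[[0,-1]],300+w[[0,-1]].mean())
i=T["img"].astype(int);sat=i[...,2]-i[...,0]
W=np.argwhere(sat[185:260,270:340]>40); print(W.min(0)+[185,270],W.max(0)+[185,270])
print("offs now",(p-bp)@ax,(p-bp)@ry,(p-bp)@np.cross(ry,ax))
```

```text
peg tip proj (np.float64(333.3027829089149), np.float64(247.82037087576524)) (np.float64(332.9637152854206), np.float64(253.2923251411036)) (np.float64(331.2723207087648), np.float64(280.5884546645347)) top (np.float64(296.1822474347976), np.float64(203.297394938946))
cup 0.0285 (np.float64(336.8510676324718), np.float64(194.58073495615858))
cup -0.0565 (np.float64(334.2452933890426), np.float64(234.72475319861533))
195 [324 350] 337.0
200 [324 350] 337.0
205 [324 349] 336.5
210 [323 350] 336.5
215 [323 350] 336.5
220 [322 350] 336.0
225 [322 350] 336.0
230 [321 349] 335.0
235 [322 349] 335.5
250 [325 340] 332.5
254 [327 340] 333.5
258 [328 337] 332.5
262 [327 337] 332.0
266 [327 337] 332.0
270 [327 337] 332.0
274 [327 336] 331.5
278 [323 338] 330.5
282 [322 340] 331.0
286 [326 336] 331.0
[186 283] [221 304]
offs now 0.08400810395130776 0.00042517691848206757 -0.0034313377478613002
```

View pics/t5.png

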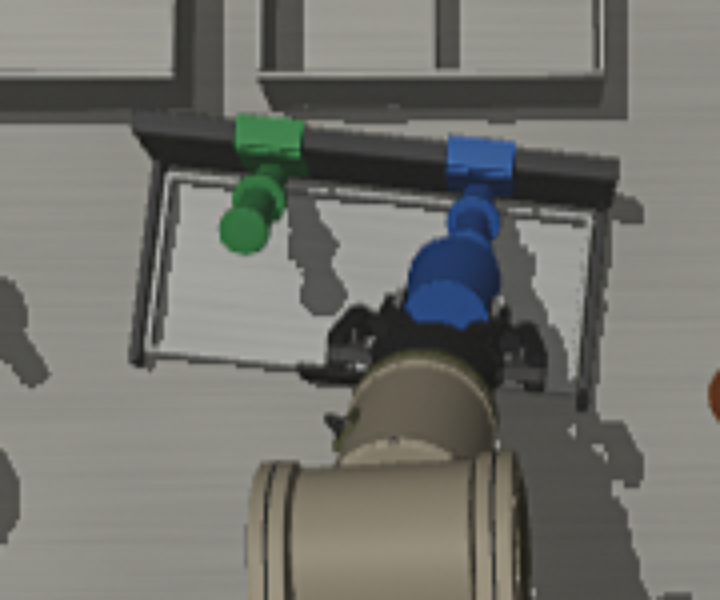

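The residuals are small: scene agrees to 1 px and peg-x is −3.4 mm. I'll correct that with ty and lower.

```bash
python3 -m creep '[{"tx":0,"ty":0.008,"tz":0,"rx":-0.002,"ry":0,"rz":0,"jaw":1},{"tx":0,"ty":0.008,"tz":0.02,"rx":-0.002,"ry":0,"rz":0,"jaw":1},{"tx":0,"ty":0.008,"tz":0.05,"rx":-0.002,"ry":0,"rz":0,"jaw":1},{"tx":0,"ty":0.008,"tz":0.08,"rx":-0.002,"ry":0,"rz":0,"jaw":1},{"tx":0,"ty":0.008,"tz":0.11,"rx":-0.002,"ry":0,"rz":0,"jaw":1},{"tx":0,"ty":0.008,"tz":0.14,"rx":-0.002,"ry":0,"rz":0,"jaw":1},{"tx":0,"ty":0.008,"tz":0.17,"rx":-0.002,"ry":0,"rz":0,"jaw":1},{"tx":0,"ty":0.008,"tz":0.2,"rx":-0.002,"ry":0,"rz":0,"jaw":1},{"tx":0,"ty":0.008,"tz":0.22,"rx":-0.002,"ry":0,"rz":0,"jaw":1},{"tx":0,"ty":0.008,"tz":0.24,"rx":-0.002,"ry":0,"rz":0,"jaw":1}]'
python3 - <<'E'
from h import *
from rig import *
S=read_camera("scene");S=read_camera("scene")
cv2.imwrite("pics/s6.png",cv2.resize(S["img"][130:330,240:480,::-1],None,fx=3,fy=3))
p,r,o=cur(); ax=-.5*rx+.8660254*up; r1=Rm(ry,-ax)
print(p,(r.inv()*r1).as_rotvec(),o["ft_force"],o["finger_gap"])
d=p-bp; print("axis",d@ax,"y",d@ry,"across",d@np.cross(ry,ax))
E
```

```text
time: 11.25
position: [0.6446, 0.0329, 0.175]
eef_rot: [2.025, 1.799, 0.483]
ft_force: [0.1, -0.1, -1.8]
finger_gap: 0.0551
[0.64407038 0.03285323 0.17424322] [-0.00081715  0.00260783 -0.0040962 ] [-0.57854332  0.57132043 -2.3768617 ] 0.05525908210641403
axis -0.012240317227594754 y 0.0005176977604290118 across -0.0003126912625283627
```

View pics/s6.png

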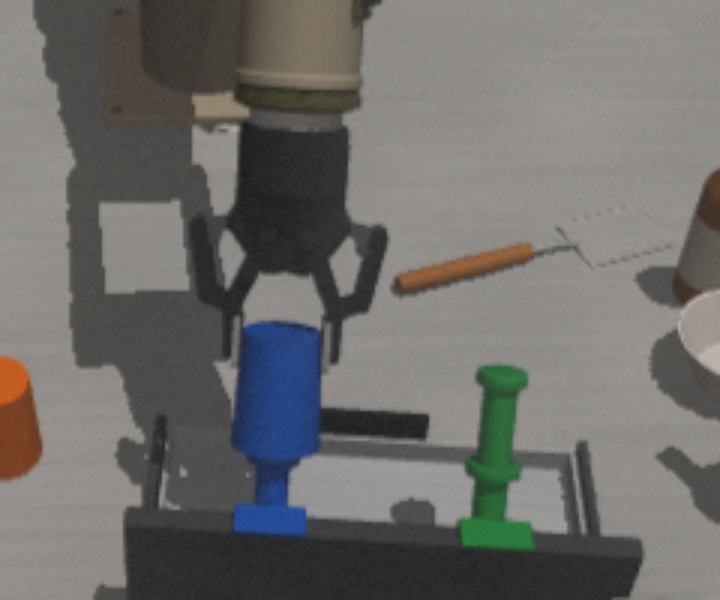

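It has gone on cleanly with no contact, and about 13 mm is left. I'll creep down.

```bash
python3 -m creep '[{"tx":0,"ty":0,"tz":0.008,"rx":0,"ry":0,"rz":0,"jaw":1},{"tx":0,"ty":0,"tz":0.016,"rx":0,"ry":0,"rz":0,"jaw":1},{"tx":0,"ty":0,"tz":0.022,"rx":0,"ry":0,"rz":0,"jaw":1},{"tx":0,"ty":0,"tz":0.026,"rx":0,"ry":0,"rz":0,"jaw":1},{"tx":0,"ty":0,"tz":0.03,"rx":0,"ry":0,"rz":0,"jaw":1},{"tx":0,"ty":0,"tz":0.032,"rx":0,"ry":0,"rz":0,"jaw":1},{"tx":0,"ty":0,"tz":0.034,"rx":0,"ry":0,"rz":0,"jaw":1},{"tx":0,"ty":0,"tz":0.034,"rx":0,"ry":0,"rz":0,"jaw":1},{"tx":0,"ty":0,"tz":0.034,"rx":0,"ry":0,"rz":0,"jaw":1},{"tx":0,"ty":0,"tz":0.034,"rx":0,"ry":0,"rz":0,"jaw":1}]'
python3 - <<'E'
from h import *
p,r,o=cur(); ax=-.5*rx+.8660254*up
d=p-bp; print("axis",d@ax,"y",d@ry,"across",d@np.cross(ry,ax),"f",o["ft_force"]@ax,o["ft_force"])
E
```

```text
time: 12.35
position: [0.6511, 0.0321, 0.1641]
eef_rot: [2.025, 1.799, 0.483]
ft_force: [0.1, -0.3, -1.0]
finger_gap: 0.0553
axis -0.024602460954772 y 0.0005701246261261389 across 0.0007581002664873727 f -0.9799477053825075 [ 0.11303224 -0.31167631 -1.04636592]
```

```bash
python3 -m creep '[{"tx":0,"ty":0,"tz":0.002,"rx":0,"ry":0,"rz":0,"jaw":1},{"tx":0,"ty":0,"tz":0.003,"rx":0,"ry":0,"rz":0,"jaw":1},{"tx":0,"ty":0,"tz":0.004,"rx":0,"ry":0,"rz":0,"jaw":1},{"tx":0,"ty":0,"tz":0.005,"rx":0,"ry":0,"rz":0,"jaw":1},{"tx":0,"ty":0,"tz":0.006,"rx":0,"ry":0,"rz":0,"jaw":1},{"tx":0,"ty":0,"tz":0.007,"rx":0,"ry":0,"rz":0,"jaw":1},{"tx":0,"ty":0,"tz":0.008,"rx":0,"ry":0,"rz":0,"jaw":1},{"tx":0,"ty":0,"tz":0.008,"rx":0,"ry":0,"rz":0,"jaw":1},{"tx":0,"ty":0,"tz":0.008,"rx":0,"ry":0,"rz":0,"jaw":1},{"tx":0,"ty":0,"tz":0.008,"rx":0,"ry":0,"rz":0,"jaw":1}]'
python3 - <<'E'
from h import *
p,r,o=cur(); ax=-.5*rx+.8660254*up
d=p-bp; print("axis",d@ax,"y",d@ry,"across",d@np.cross(ry,ax),"f",o["ft_force"]@ax,o["ft_force"])
E
```

```text
time: 13.35
position: [0.6525, 0.032, 0.1617]
eef_rot: [2.025, 1.799, 0.483]
ft_force: [-9.1, -0.2, 5.3]
finger_gap: 0.0553
axis -0.02730303124241923 y 0.0005853756199583287 across 0.0007416158084539049 f 9.062630919927365 [-9.05348613 -0.185553    5.28320625]
```

About 10 N along the axis means the floor is seated on the head. I'll open and retreat.

```bash
python3 -m creep '[{"tx":0,"ty":0,"tz":-0.002,"rx":0,"ry":0,"rz":0,"jaw":1},{"tx":0,"ty":0,"tz":-0.002,"rx":0,"ry":0,"rz":0,"jaw":0.7},{"tx":0,"ty":0,"tz":-0.002,"rx":0,"ry":0,"rz":0,"jaw":0.3},{"tx":0,"ty":0,"tz":-0.002,"rx":0,"ry":0,"rz":0,"jaw":0},{"tx":0,"ty":0,"tz":-0.002,"rx":0,"ry":0,"rz":0,"jaw":0},{"tx":0,"ty":0,"tz":-0.002,"rx":0,"ry":0,"rz":0,"jaw":0},{"tx":0,"ty":0,"tz":-0.03,"rx":0,"ry":0,"rz":0,"jaw":0},{"tx":0,"ty":0,"tz":-0.08,"rx":0,"ry":0,"rz":0,"jaw":0},{"tx":0,"ty":0,"tz":-0.15,"rx":0,"ry":0,"rz":0,"jaw":0},{"tx":0,"ty":0,"tz":-0.23,"rx":0,"ry":0,"rz":0,"jaw":0}]'
python3 - <<'E'
from h import *
from rig import *
S=read_camera("scene");W=read_camera("wrist")
cv2.imwrite("pics/s7.png",cv2.resize(S["img"][130:330,240:480,::-1],None,fx=3,fy=3))
cv2.imwrite("pics/w7.png",W["img"][:,:,::-1])
p,r,o=cur();print(p,o["finger_gap"],o["ft_force"])
r1=Rm(ry,-up)
print(move(p,r,[.5735,-.2695,.23],r1)); print(move(p,r,[.50,-.15,.26],r1))
E
```

```text
time: 14.35
position: [0.6058, 0.0374, 0.2413]
eef_rot: [2.026, 1.8, 0.482]
ft_force: [0.8, 0.4, 1.0]
finger_gap: 0.085
[0.60813112 0.03775316 0.24774085] 0.0855645031647698 [0.7316967  0.05410277 1.21335265]
{'tx': -0.773, 'ty': -0.0185, 'tz': 0.0395, 'rx': 0.1697, 'ry': -0.0, 'rz': -0.0014}
{'tx': -0.4978, 'ty': -0.1679, 'tz': -0.1354, 'rx': 0.1697, 'ry': -0.0, 'rz': -0.0014}
```

View pics/s7.png

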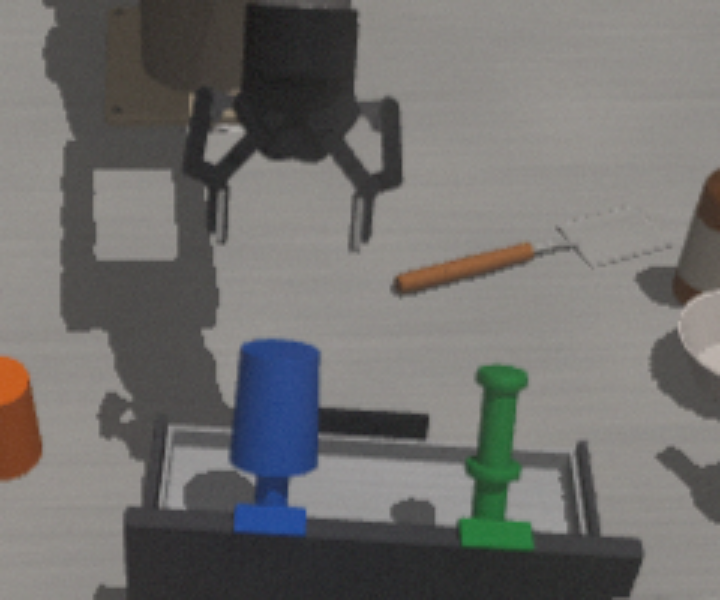

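View pics/w7.png

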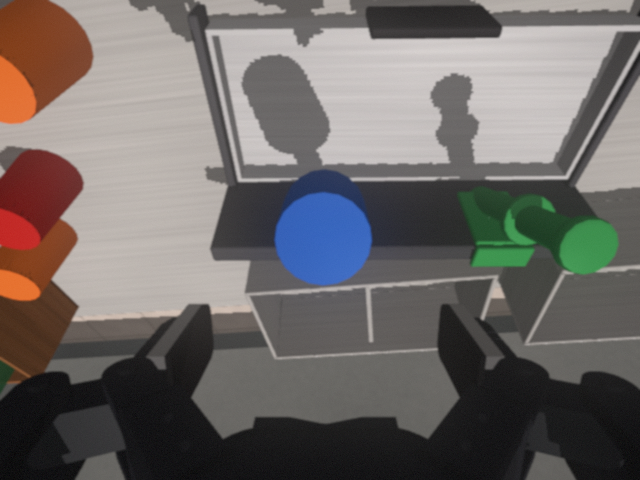

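The blue cup hangs on the blue peg, disc at wrist (323,237). Next is the green cup.

Run:
```python
from h import *
p,r,o=cur(); print(move(p,r,[.573,-.299,.19],Rm(ry,-up)),p)
```

```text
{'tx': -0.8465, 'ty': -0.0629, 'tz': 0.1293, 'rx': 0.1697, 'ry': -0.0, 'rz': -0.0014} [0.60813112 0.03775316 0.24774085]
```

```bash
python3 -m creep '[{"tx":-0.05,"ty":0,"tz":-0.06,"rx":0,"ry":0,"rz":0,"jaw":0},{"tx":-0.15,"ty":0,"tz":-0.06,"rx":0.01,"ry":0,"rz":0,"jaw":0},{"tx":-0.25,"ty":-0.01,"tz":-0.05,"rx":0.03,"ry":0,"rz":0,"jaw":0},{"tx":-0.35,"ty":-0.02,"tz":-0.02,"rx":0.06,"ry":0,"rz":0,"jaw":0},{"tx":-0.46,"ty":-0.03,"tz":0.01,"rx":0.09,"ry":0,"rz":0,"jaw":0},{"tx":-0.57,"ty":-0.04,"tz":0.04,"rx":0.12,"ry":0,"rz":0,"jaw":0},{"tx":-0.67,"ty":-0.05,"tz":0.07,"rx":0.15,"ry":0,"rz":0,"jaw":0},{"tx":-0.77,"ty":-0.06,"tz":0.1,"rx":0.168,"ry":0,"rz":0,"jaw":0},{"tx":-0.847,"ty":-0.063,"tz":0.13,"rx":0.168,"ry":0,"rz":0,"jaw":0},{"tx":-0.847,"ty":-0.063,"tz":0.13,"rx":0.168,"ry":0,"rz":0,"jaw":0}]'
python3 - <<'E'
from h import *
from rig import *
W=read_camera("wrist");W=read_camera("wrist");cv2.imwrite("pics/w8.png",W["img"][:,:,::-1])
p,r,o=cur(); print(p,o["qpos"],proj(W,[.573,-.2998,.085]))
print(move(p,r,[.573,-.2998,.045],Rm(ry,-up)))
E
```

```text
time: 15.45
position: [0.5696, -0.3031, 0.18]
eef_rot: [-2.348, -2.078, 0.007]
ft_force: [-0.8, 0.9, -0.7]
finger_gap: 0.0853
[ 0.57068884 -0.29991205  0.18225391] [-5.62803417e-01  2.79869904e-01  1.40794482e+00 -9.87758576e-04
  1.45841627e+00 -2.01396077e+00] (np.float64(327.4706116010425), np.float64(248.93081317611131))
{'tx': 0.0006, 'ty': 0.0073, 'tz': 0.3431, 'rx': -0.0015, 'ry': -0.0004, 'rz': -0.002}
```

View pics/w8.png

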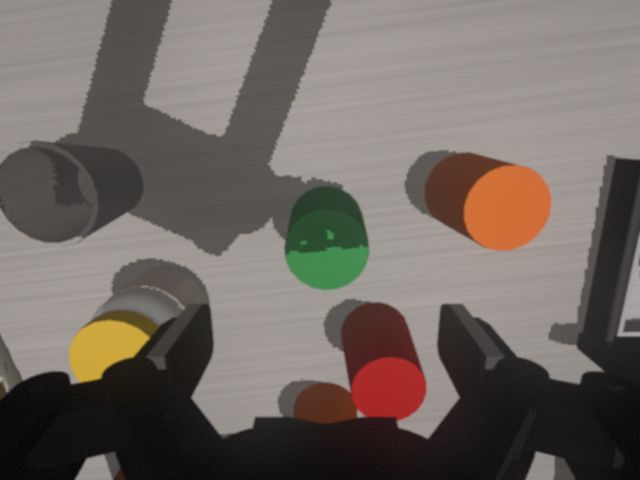

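The green cup's disc is at (327,249) and the prediction was (327,249). I'll grasp it.

```bash
python3 -m creep '[{"tx":0,"ty":0.007,"tz":0.05,"rx":-0.001,"ry":0,"rz":0,"jaw":0},{"tx":0,"ty":0.007,"tz":0.12,"rx":-0.001,"ry":0,"rz":0,"jaw":0},{"tx":0,"ty":0.007,"tz":0.2,"rx":-0.001,"ry":0,"rz":0,"jaw":0},{"tx":0,"ty":0.007,"tz":0.27,"rx":-0.001,"ry":0,"rz":0,"jaw":0},{"tx":0,"ty":0.007,"tz":0.32,"rx":-0.001,"ry":0,"rz":0,"jaw":0},{"tx":0,"ty":0.007,"tz":0.332,"rx":-0.001,"ry":0,"rz":0,"jaw":0},{"tx":0,"ty":0.007,"tz":0.332,"rx":-0.001,"ry":0,"rz":0,"jaw":0},{"tx":0,"ty":0.007,"tz":0.332,"rx":-0.001,"ry":0,"rz":0,"jaw":0},{"tx":0,"ty":0.007,"tz":0.332,"rx":-0.001,"ry":0,"rz":0,"jaw":0.4},{"tx":0,"ty":0.007,"tz":0.332,"rx":-0.001,"ry":0,"rz":0,"jaw":1}]'
python3 -m creep '[{"tx":0,"ty":0,"tz":0,"rx":0,"ry":0,"rz":0,"jaw":1},{"tx":0,"ty":0,"tz":0,"rx":0,"ry":0,"rz":0,"jaw":1},{"tx":0,"ty":0,"tz":0,"rx":0,"ry":0,"rz":0,"jaw":1},{"tx":0,"ty":0,"tz":0,"rx":0,"ry":0,"rz":0,"jaw":1},{"tx":0,"ty":0,"tz":0,"rx":0,"ry":0,"rz":0,"jaw":1},{"tx":0,"ty":0,"tz":-0.02,"rx":0,"ry":0,"rz":0,"jaw":1},{"tx":0,"ty":0,"tz":-0.07,"rx":0,"ry":0,"rz":0,"jaw":1},{"tx":0,"ty":0,"tz":-0.15,"rx":0,"ry":0,"rz":0,"jaw":1},{"tx":0,"ty":0,"tz":-0.25,"rx":0,"ry":0,"rz":0,"jaw":1},{"tx":0,"ty":0,"tz":-0.35,"rx":0,"ry":0,"rz":0,"jaw":1}]'
python3 - <<'E'
from h import *
from rig import *
W=read_camera("wrist");W=read_camera("wrist");W=read_camera("wrist");cv2.imwrite("pics/w9.png",W["img"][:,:,::-1])
i=W["img"].astype(int);sat=i[...,1]-i[...,0]
print([(v,np.where(sat[v,200:450]>25)[0][[0,-1]]+200) for v in range(319,368,6)])
p,r,o=cur(); print(p,o["finger_gap"],o["ft_force"])
ax=-.5*rx+.8660254*up; r1=Rm(ry,-ax)
t=gp+ax*(.081+.03-.026); print(t,move(p,r,t,r1)); t2=np.array([.55,-.10,.29]); print(move(p,r,t2,r1))
E
```

```text
time: 16.55
position: [0.5745, -0.3004, 0.0521]
eef_rot: [2.347, 2.085, 0.001]
ft_force: [-0.4, -1.4, 9.4]
finger_gap: 0.0589
time: 17.55
position: [0.5731, -0.2996, 0.1918]
eef_rot: [-2.348, -2.086, 0.0]
ft_force: [1.0, 0.0, -0.9]
finger_gap: 0.0567
[(319, array([248, 402])), (325, array([245, 404])), (331, array([244, 406])), (337, array([243, 408])), (343, array([242, 408])), (349, array([241, 408])), (355, array([242, 408])), (361, array([243, 407])), (367, array([244, 405]))]
[ 0.57575455 -0.30125263  0.19577667] 0.05700641709632561 [ 0.04476438  0.46832596 -1.56551308]
[0.61357243 0.19290377 0.25861216] {'tx': 1.2374, 'ty': -0.0505, 'tz': -0.1619, 'rx': -0.1643, 'ry': 0.0015, 'rz': -0.0012}
{'tx': 0.4912, 'ty': -0.1215, 'tz': -0.2382, 'rx': -0.1643, 'ry': 0.0015, 'rz': -0.0012}
```

View pics/w9.png

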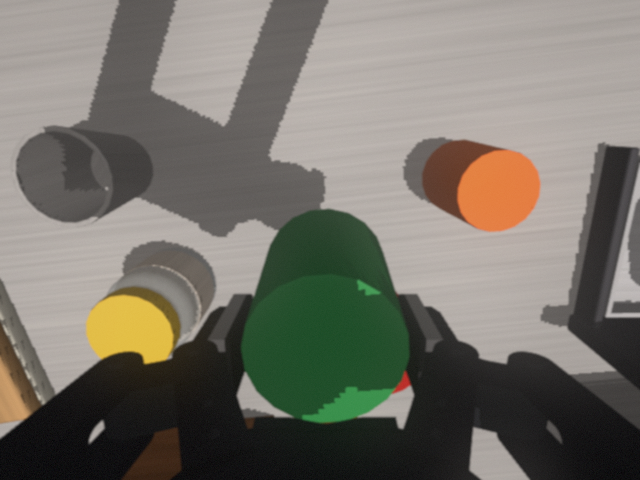

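Green is held, disc centre (325,348). I'll go round in front of and above the hung blue cup.

Run:
```python
from h import *
p,r,o=cur(); ax=-.5*rx+.8660254*up; r1=Rm(ry,-ax)
print(p,move(p,r,[.54,-.0,.325],r1))
```

```text
[ 0.57575455 -0.30125263  0.19577667] {'tx': 0.7362, 'ty': -0.1751, 'tz': -0.327, 'rx': -0.1643, 'ry': 0.0015, 'rz': -0.0012}
```

```bash
python3 -m creep '[{"tx":0.05,"ty":-0.02,"tz":-0.05,"rx":-0.02,"ry":0,"rz":0,"jaw":1},{"tx":0.13,"ty":-0.04,"tz":-0.09,"rx":-0.04,"ry":0,"rz":0,"jaw":1},{"tx":0.21,"ty":-0.06,"tz":-0.13,"rx":-0.06,"ry":0,"rz":0,"jaw":1},{"tx":0.29,"ty":-0.08,"tz":-0.17,"rx":-0.08,"ry":0,"rz":0,"jaw":1},{"tx":0.37,"ty":-0.1,"tz":-0.21,"rx":-0.1,"ry":0,"rz":0,"jaw":1},{"tx":0.45,"ty":-0.12,"tz":-0.25,"rx":-0.12,"ry":0,"rz":0,"jaw":1},{"tx":0.53,"ty":-0.14,"tz":-0.28,"rx":-0.14,"ry":0,"rz":0,"jaw":1},{"tx":0.61,"ty":-0.16,"tz":-0.31,"rx":-0.16,"ry":0,"rz":0,"jaw":1},{"tx":0.68,"ty":-0.175,"tz":-0.327,"rx":-0.165,"ry":0,"rz":0,"jaw":1},{"tx":0.736,"ty":-0.175,"tz":-0.327,"rx":-0.165,"ry":0,"rz":0,"jaw":1}]'
python3 - <<'E'
from h import *
from rig import *
for k in range(4): read_camera("scene")
p,r,o=cur(); ax=-.5*rx+.8660254*up; r1=Rm(ry,-ax)
t=gp+ax*(.081+.03-.027);print(p,t,move(p,r,t,r1),o["finger_gap"])
E
```

```text
time: 18.7
position: [0.5378, 0.0022, 0.3212]
eef_rot: [2.028, 1.803, 0.479]
ft_force: [0.9, 0.1, -1.2]
finger_gap: 0.0573
[0.53823407 0.00118524 0.31976597] [0.61406922 0.19284726 0.25774613] {'tx': 0.498, 'ty': 0.039, 'tz': 0.2001, 'rx': -0.0024, 'ry': 0.0006, 'rz': -0.0008} 0.056862552338085515
```

```bash
python3 -m creep '[{"tx":0.06,"ty":0,"tz":0,"rx":-0.002,"ry":0,"rz":0,"jaw":1},{"tx":0.15,"ty":0,"tz":0.01,"rx":-0.002,"ry":0,"rz":0,"jaw":1},{"tx":0.25,"ty":0.01,"tz":0.03,"rx":-0.002,"ry":0,"rz":0,"jaw":1},{"tx":0.34,"ty":0.02,"tz":0.06,"rx":-0.002,"ry":0,"rz":0,"jaw":1},{"tx":0.42,"ty":0.03,"tz":0.1,"rx":-0.002,"ry":0,"rz":0,"jaw":1},{"tx":0.47,"ty":0.039,"tz":0.14,"rx":-0.002,"ry":0,"rz":0,"jaw":1},{"tx":0.498,"ty":0.039,"tz":0.17,"rx":-0.002,"ry":0,"rz":0,"jaw":1},{"tx":0.498,"ty":0.039,"tz":0.18,"rx":-0.002,"ry":0,"rz":0,"jaw":1},{"tx":0.498,"ty":0.039,"tz":0.18,"rx":-0.002,"ry":0,"rz":0,"jaw":1},{"tx":0.498,"ty":0.039,"tz":0.18,"rx":-0.002,"ry":0,"rz":0,"jaw":1}]'
python3 - <<'E'
from h import *
from rig import *
for k in range(3): S=read_camera("scene")
cv2.imwrite("pics/s10.png",cv2.resize(S["img"][130:330,240:480,::-1],None,fx=3,fy=3))
p,r,o=cur(); ax=-.5*rx+.8660254*up; r1=Rm(ry,-ax); d=p-gp; z=r.apply([0,0,1])
print("axis",d@ax,"y",d@ry,"across",d@np.cross(ry,ax),(r.inv()*r1).as_rotvec(),o["finger_gap"],o["ft_force"])
print("cup pred",proj(S,p-.03*z),proj(S,p+.055*z),"peg",proj(S,gp))
i=S["img"].astype(int);sat=i[...,1]-i[...,0]
for v in range(190,290,6):
  w=np.where(sat[v,385:440]>25)[0]
  if len(w): print(v,385+w[[0,-1]],385+w[[0,-1]].mean())
E
```

```text
time: 19.9
position: [0.6112, 0.1914, 0.2665]
eef_rot: [2.026, 1.798, 0.482]
ft_force: [-0.1, -0.3, -1.1]
finger_gap: 0.0566
axis 0.09374337883143712 y -0.0011963580085471925 across 0.0026550854777954943 [ 0.00235585  0.00238837 -0.00535915] 0.05658048994376709 [-0.32441751  0.2205761  -0.72210373]
cup pred (np.float64(413.55612333393594), np.float64(193.8843471352667)) (np.float64(409.2008801281774), np.float64(234.75609460122706)) peg (np.float64(407.77793918625053), np.float64(252.45724251059818))
196 [401 426] 413.5
202 [401 426] 413.5
208 [400 425] 412.5
214 [399 425] 412.0
220 [397 425] 411.0
226 [397 424] 410.5
232 [396 424] 410.0
256 [400 415] 407.5
262 [403 411] 407.0
268 [401 411] 406.0
274 [401 410] 405.5
280 [400 410] 405.0
286 [396 413] 404.5
```

View pics/s10.png

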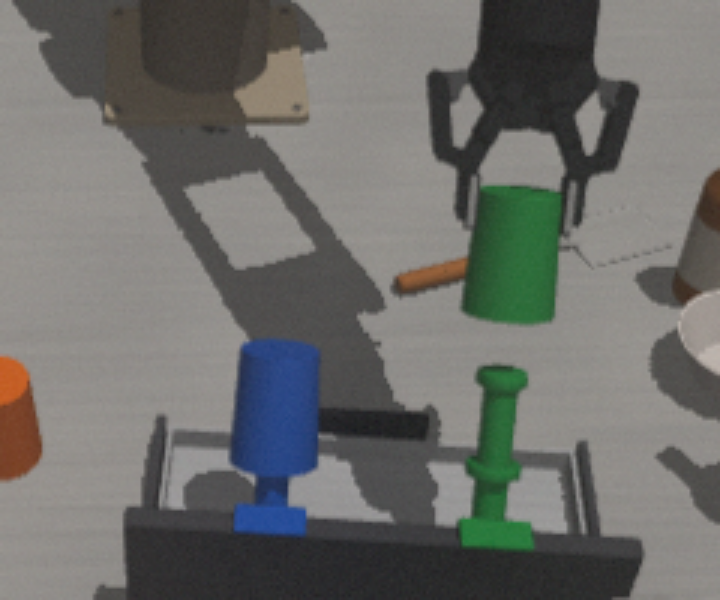

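Aligned within 3 mm. I'll trim it and lower.

```bash
python3 -m creep '[{"tx":0.003,"ty":-0.006,"tz":0.02,"rx":0,"ry":0,"rz":0,"jaw":1},{"tx":0.003,"ty":-0.006,"tz":0.05,"rx":0,"ry":0,"rz":0,"jaw":1},{"tx":0.003,"ty":-0.006,"tz":0.08,"rx":0,"ry":0,"rz":0,"jaw":1},{"tx":0.003,"ty":-0.006,"tz":0.11,"rx":0,"ry":0,"rz":0,"jaw":1},{"tx":0.003,"ty":-0.006,"tz":0.14,"rx":0,"ry":0,"rz":0,"jaw":1},{"tx":0.003,"ty":-0.006,"tz":0.17,"rx":0,"ry":0,"rz":0,"jaw":1},{"tx":0.003,"ty":-0.006,"tz":0.2,"rx":0,"ry":0,"rz":0,"jaw":1},{"tx":0.003,"ty":-0.006,"tz":0.23,"rx":0,"ry":0,"rz":0,"jaw":1},{"tx":0.003,"ty":-0.006,"tz":0.25,"rx":0,"ry":0,"rz":0,"jaw":1},{"tx":0.003,"ty":-0.006,"tz":0.262,"rx":0,"ry":0,"rz":0,"jaw":1}]'
python3 - <<'E'
from h import *
from rig import *
for k in range(3): S=read_camera("scene")
cv2.imwrite("pics/s11.png",cv2.resize(S["img"][130:330,240:480,::-1],None,fx=3,fy=3))
p,r,o=cur(); ax=-.5*rx+.8660254*up;d=p-gp
print("axis",d@ax,"y",d@ry,"across",d@np.cross(ry,ax),o["finger_gap"],o["ft_force"],o["ft_force"]@ax)
E
```

```text
time: 21.05
position: [0.6613, 0.1878, 0.1732]
eef_rot: [2.026, 1.799, 0.482]
ft_force: [0.4, 0.1, -2.1]
finger_gap: 0.0564
axis -0.012003486454421536 y 0.0004842046903120388 across -0.000559182764314422 0.05667903293568289 [ 0.34694336  0.52702412 -1.23632836] -1.2132667187007922
```

View pics/s11.png

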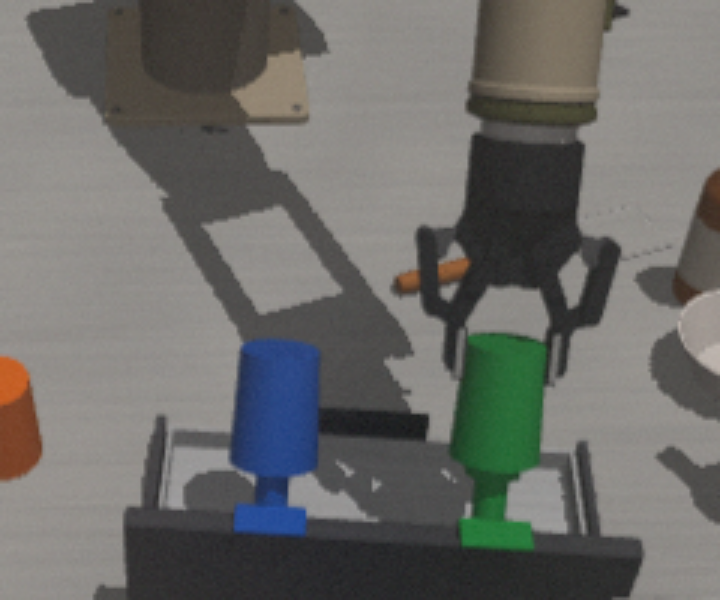

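It's on without contact. I'll creep down about 15 mm.

```bash
python3 -m creep '[{"tx":0,"ty":0,"tz":0.008,"rx":0,"ry":0,"rz":0,"jaw":1},{"tx":0,"ty":0,"tz":0.016,"rx":0,"ry":0,"rz":0,"jaw":1},{"tx":0,"ty":0,"tz":0.022,"rx":0,"ry":0,"rz":0,"jaw":1},{"tx":0,"ty":0,"tz":0.027,"rx":0,"ry":0,"rz":0,"jaw":1},{"tx":0,"ty":0,"tz":0.031,"rx":0,"ry":0,"rz":0,"jaw":1},{"tx":0,"ty":0,"tz":0.034,"rx":0,"ry":0,"rz":0,"jaw":1},{"tx":0,"ty":0,"tz":0.036,"rx":0,"ry":0,"rz":0,"jaw":1},{"tx":0,"ty":0,"tz":0.038,"rx":0,"ry":0,"rz":0,"jaw":1},{"tx":0,"ty":0,"tz":0.038,"rx":0,"ry":0,"rz":0,"jaw":1},{"tx":0,"ty":0,"tz":0.038,"rx":0,"ry":0,"rz":0,"jaw":1}]'
python3 - <<'E'
from h import *
p,r,o=cur(); ax=-.5*rx+.8660254*up;d=p-gp
print("axis",d@ax,"y",d@ry,"across",d@np.cross(ry,ax),o["ft_force"],o["ft_force"]@ax)
E
```

```text
time: 22.2
position: [0.6689, 0.1871, 0.1614]
eef_rot: [2.025, 1.799, 0.483]
ft_force: [0.1, 0.4, -1.2]
finger_gap: 0.0572
axis -0.027001623322192816 y 0.0004942756708060485 across -0.0004356209078449803 [ 0.09890499  0.40764384 -1.17160417] -1.040736483066498
```

```bash
python3 -m creep '[{"tx":0,"ty":0,"tz":0.002,"rx":0,"ry":0,"rz":0,"jaw":1},{"tx":0,"ty":0,"tz":0.003,"rx":0,"ry":0,"rz":0,"jaw":1},{"tx":0,"ty":0,"tz":0.004,"rx":0,"ry":0,"rz":0,"jaw":1},{"tx":0,"ty":0,"tz":0.005,"rx":0,"ry":0,"rz":0,"jaw":1},{"tx":0,"ty":0,"tz":0.006,"rx":0,"ry":0,"rz":0,"jaw":1},{"tx":0,"ty":0,"tz":0.007,"rx":0,"ry":0,"rz":0,"jaw":1},{"tx":0,"ty":0,"tz":0.008,"rx":0,"ry":0,"rz":0,"jaw":1},{"tx":0,"ty":0,"tz":0.008,"rx":0,"ry":0,"rz":0,"jaw":1},{"tx":0,"ty":0,"tz":0.008,"rx":0,"ry":0,"rz":0,"jaw":1},{"tx":0,"ty":0,"tz":0.008,"rx":0,"ry":0,"rz":0,"jaw":1}]'
```

```text
time: 23.2
position: [0.6697, 0.1871, 0.1602]
eef_rot: [2.025, 1.799, 0.482]
ft_force: [-23.7, -3.4, 17.8]
finger_gap: 0.0566
```

Contact is firm, about 27 N along the axis, so it is seated. I'll ease back, release and retreat.

```bash
python3 -m creep '[{"tx":0,"ty":0,"tz":-0.004,"rx":0,"ry":0,"rz":0,"jaw":1},{"tx":0,"ty":0,"tz":-0.004,"rx":0,"ry":0,"rz":0,"jaw":0.7},{"tx":0,"ty":0,"tz":-0.004,"rx":0,"ry":0,"rz":0,"jaw":0.3},{"tx":0,"ty":0,"tz":-0.004,"rx":0,"ry":0,"rz":0,"jaw":0},{"tx":0,"ty":0,"tz":-0.004,"rx":0,"ry":0,"rz":0,"jaw":0},{"tx":0,"ty":0,"tz":-0.004,"rx":0,"ry":0,"rz":0,"jaw":0},{"tx":0,"ty":0,"tz":-0.03,"rx":0,"ry":0,"rz":0,"jaw":0},{"tx":0,"ty":0,"tz":-0.08,"rx":0,"ry":0,"rz":0,"jaw":0},{"tx":0,"ty":0,"tz":-0.17,"rx":0,"ry":0,"rz":0,"jaw":0},{"tx":0,"ty":0,"tz":-0.28,"rx":0,"ry":0,"rz":0,"jaw":0}]'
python3 -m creep '[{"tx":0,"ty":0,"tz":-0.05,"rx":0,"ry":0,"rz":0,"jaw":0},{"tx":0,"ty":0,"tz":-0.1,"rx":0,"ry":0,"rz":0,"jaw":0},{"tx":0,"ty":0,"tz":-0.1,"rx":0,"ry":0,"rz":0,"jaw":0},{"tx":0,"ty":0,"tz":-0.1,"rx":0,"ry":0,"rz":0,"jaw":0},{"tx":0,"ty":0,"tz":-0.1,"rx":0,"ry":0,"rz":0,"jaw":0},{"tx":0,"ty":0,"tz":-0.1,"rx":0,"ry":0,"rz":0,"jaw":0},{"tx":0,"ty":0,"tz":-0.1,"rx":0,"ry":0,"rz":0,"jaw":0},{"tx":0,"ty":0,"tz":-0.1,"rx":0,"ry":0,"rz":0,"jaw":0},{"tx":0,"ty":0,"tz":-0.1,"rx":0,"ry":0,"rz":0,"jaw":0},{"tx":0,"ty":0,"tz":-0.1,"rx":0,"ry":0,"rz":0,"jaw":0}]'
python3 - <<'E'
from h import *
from rig import *
S=read_camera("scene");W=read_camera("wrist");T=read_camera("top")
cv2.imwrite("pics/s12.png",cv2.resize(S["img"][130:330,240:480,::-1],None,fx=3,fy=3))
cv2.imwrite("pics/t12.png",T["img"][:,:,::-1]);cv2.imwrite("pics/w12.png",W["img"][:,:,::-1])
ax=-.5*rx+.8660254*up
for n,t in(("b",bp),("g",gp)): print(n,"closed-end centre predicted scene/wrist",proj(S,t+.004*ax),proj(W,t+.004*ax),"top",proj(T,t+.004*ax))
for q in [(270+304/4,230+144/4),(270+452/4,230+152/4)]: pass
i=W["img"].astype(int)
for n,ch,o in(("b",2,0),("g",1,0)):
    m_=((i[...,ch]-np.minimum(i[...,0],i[...,1 if ch==2 else 2])>40)&(i[...,ch]>(130 if ch==2 else 95))).astype(np.uint8)
    cn,_=cv2.findContours(m_,cv2.RETR_EXTERNAL,cv2.CHAIN_APPROX_NONE);q=max(cn,key=cv2.contourArea)
    print(n,cv2.fitEllipse(q),cv2.contourArea(q))
print(observe()["ft_force"])
E
```

```text
time: 24.2
position: [0.6132, 0.193, 0.255]
eef_rot: [2.026, 1.8, 0.479]
ft_force: [0.6, -0.4, 0.5]
finger_gap: 0.0851
time: 25.2
position: [0.5949, 0.1958, 0.29]
eef_rot: [2.025, 1.799, 0.483]
ft_force: [-0.6, 0.8, -0.1]
finger_gap: 0.0856
b closed-end centre predicted scene/wrist (np.float64(333.416277529726), np.float64(245.9887675866034)) (np.float64(104.08358953287461), np.float64(237.22226956979816)) top (np.float64(296.0799928114472), np.float64(203.77980027761325))
g closed-end centre predicted scene/wrist (np.float64(407.970453152879), np.float64(250.6185306555042)) (np.float64(324.33259705548073), np.float64(236.53597702644714)) top (np.float64(239.9488275944139), np.float64(197.8822845086491))
b ((103.69355010986328, 227.376708984375), (69.83213806152344, 84.78585815429688), 126.09245300292969) 4619.5
g ((324.58575439453125, 225.72470092773438), (76.14613342285156, 78.62977600097656), 86.48149871826172) 4700.0
[0.3832698  0.78440944 0.06590905]
```

View pics/s12.png

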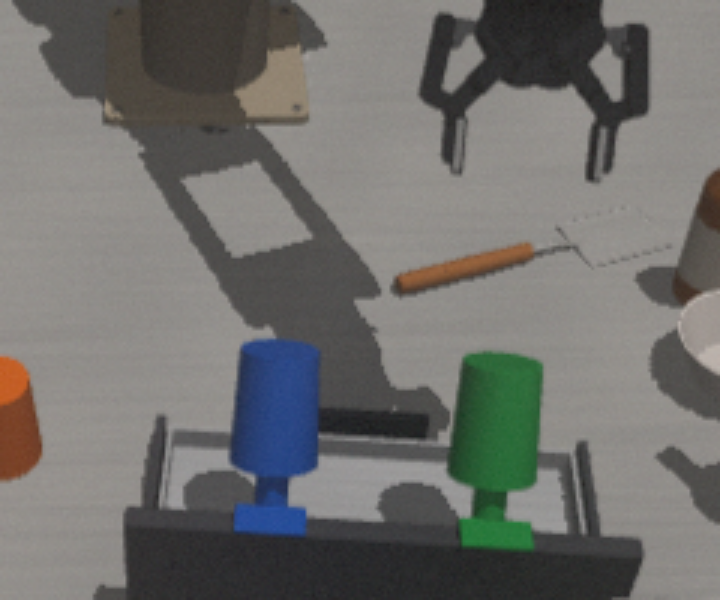

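View pics/w12.png

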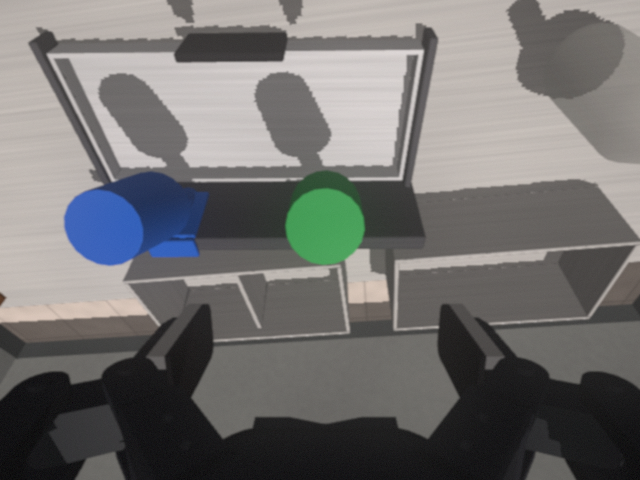

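View pics/t12.png

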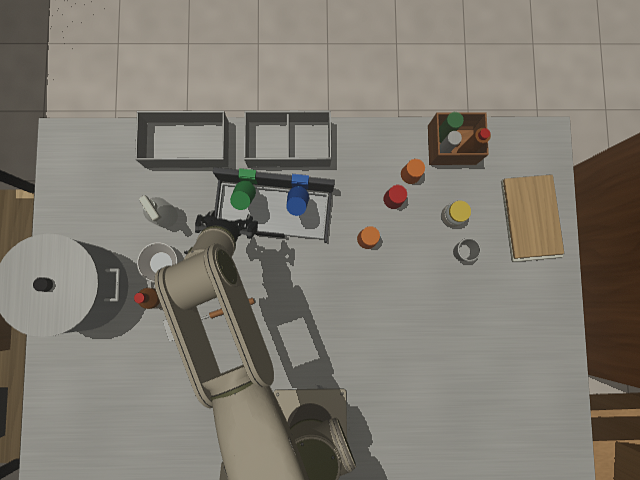

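Both cups hang. Their discs sit about 10 px (7 mm) towards the front of the peg line, which matches the 7 mm play round the heads. I'll check depth and rest once more, then hand in.

Run:
```python
from h import *
from rig import *
W=read_camera("wrist");S=read_camera("scene");ax=-.5*rx+.8660254*up
f=R.from_rotvec(W["attitude"]).apply([0,0,-1])
for t in(bp,gp): print("pred depth seated",(t+.004*ax-W["origin"])@f)
i=W["img"].astype(int);g=((i[...,1]-i[...,0]>40)&(i[...,1]>95)); 
w=[np.where(g[v,250:420])[0] for v in range(215,236,3)]; wd=max(x[-1]-x[0]+1 for x in w if len(x)); print("green disc width",wd,"depth",381.06*.056/wd)
b=((i[...,2]-i[...,0]>40)&(i[...,2]>130))
w=[np.where(b[v,40:146])[0] for v in range(215,240,3)]; print("blue widths",[ (x[0]+40,x[-1]+40) for x in w])
a=cv2.imread("pics/s12.png"); c=cv2.resize(S["img"][130:330,240:480,::-1],None,fx=3,fy=3)
d=np.abs(a.astype(int)-c)[200:]; print("change since last picture (mean,p99)",d.mean(),np.percentile(d,99))
i5=cv2.imread("pics/c5.png"); j=cv2.resize(S["img"][230:350,270:460,::-1],None,fx=4,fy=4,interpolation=cv2.INTER_CUBIC)
print("plate diff vs after push",np.abs(i5.astype(int)-j)[140:190,320:430].mean())
print(observe()["time"],observe()["joint_velocities"].round(4))
```

```text
pred depth seated 0.27012519279902636
pred depth seated 0.26942995087265936
green disc width 80 depth 0.266742
blue widths [(np.int64(64), np.int64(138)), (np.int64(64), np.int64(140)), (np.int64(64), np.int64(141)), (np.int64(64), np.int64(141)), (np.int64(64), np.int64(142)), (np.int64(65), np.int64(143)), (np.int64(66), np.int64(143)), (np.int64(67), np.int64(143)), (np.int64(68), np.int64(143))]
change since last picture (mean,p99) 1.4095833333333334 5.0
plate diff vs after push 12.64230303030303
25.45 [-0.0014 -0.0014  0.0006 -0.0007 -0.0001  0.0001]
```

The plate's corners are unchanged at scene (346,266) and (383,268); the pixel difference there is shadow. I'll hand in.

Run:
```python
from rig import *
print(close_job())
```

```text
the job is handed in; nothing more can be done
None
```

I pushed the tray home first, then hung the blue cup on the blue peg and the green cup on the green peg, released both, backed the arm clear and handed the job in. The hand-in reports no verdict. The robot clock stood at about 25.5 s of the 72 s.

**Tray:** it met its stop at about 41 N. The pull plate measured about 73 mm in front of the rack origin afterwards. Its corners were at the same pixels before hand-in. A raw pixel difference over the plate was high (12.6), which I put down to the arm's or cup's shadow.

**Cups:** each went on without contact until it seated, with about 10 N along the peg for blue and 27 N for green.
- **Final picture:** both cups were still, and neither moved between my last two pictures.
- **Depth:** the green cup's disc width put its closed end within 3 mm of the seated depth. I did not reduce the blue disc width to a depth, so blue's seating rests on the contact force and the pictures.
- **Lean:** both closed ends sit about 7 mm (about 10 px in the wrist view) towards the front of the peg line. That matches the free play round the heads and is well inside 30 mm. I did not measure their tilt separately.

**Bystanders:** by eye, those visible in the last top view were where they started. The arm covered part of the bowl and sauce bottle area, so I saw those less clearly.

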